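# Change over the cartridges in a three-pocket leak-test rack

### The job

Change over the leak-test rack: draw its lock slide fully out by the black knob, take the tested cartridge (red cap) out of its pocket and stand it upright in the shallow aluminium tray. Load every untested cartridge (blue cap) on the bench, standing up those that have fallen over, each into a free pocket with its square foot slid in under the retaining lips, upright and fully home against the back stop. When all are in, push the lock slide fully in to lock them; leave the grease bottle and the pliers where they are.

Things in the scene. Friction and masses are not known exactly. Their poses are not given: they have to be found in the camera images.
- rack: test rack fixed to the bench: aluminium plate 146 x 300 x 12 mm (rack x -98 to 48 mm) with three pockets side by side, 90 mm apart along y. x points from the pockets' open mouths to their back stop (x = 29 mm), z up; origin at bench level under the middle seat. Plate in front of x = -46 mm: free apron, level with the pocket floors. Feet enter only by sliding along +x from the apron, under the lips
- lock_slide (a joint): lock slide, a bar across the pocket mouths that slides along rack y: 0 = fully drawn out to the right (open), 0.045 m = fully in along +y (locked). Its three red lugs, at rack x -45.5 to -33.5 mm, 20 mm wide, reach 14.5 mm above the pocket floor. About 3 N of friction; stays where left; starts locked
- lock_knob (a point): middle of the lock slide's knob: black upright cylinder of 18 mm diameter, 38 mm tall, its top 64 mm above the bench, at the slide's right-hand end (rack x -39.5 mm, y -215 mm open, -170 mm locked). Open, the lugs stand 45 mm to the right of each pocket's middle, clear of it; locked, in mid-mouth, 4.5 mm behind a foot that is home; the slide jams on a foot that is not
- tray_alu: shallow open aluminium tray, 105 x 160 mm outside (x, y), loose (0.14 kg), floor 2 mm thick, walls 2 mm thick and 22 mm high; origin at the centre of its underside
- seat_1 (a point): middle of the floor of the rack's left pocket, 12 mm above the bench: the middle of a foot's underside lies here when fully home. Axes as the rack's. Pocket 61 mm wide between rails (from x = -29 mm, flared); dark lips (from x = -25 mm) overhang it by 7 mm at both sides and back, underside 10.5 mm and top 15.5 mm above this floor
- seat_2 (a point): middle of the floor of the rack's middle pocket, 12 mm above the bench: the middle of a foot's underside lies here when fully home. Axes as the rack's. Pocket 61 mm wide between rails (from x = -29 mm, flared); dark lips (from x = -25 mm) overhang it by 7 mm at both sides and back, underside 10.5 mm and top 15.5 mm above this floor
- seat_3 (a point): middle of the floor of the rack's right pocket, 12 mm above the bench: the middle of a foot's underside lies here when fully home. Axes as the rack's. Pocket 61 mm wide between rails (from x = -29 mm, flared); dark lips (from x = -25 mm) overhang it by 7 mm at both sides and back, underside 10.5 mm and top 15.5 mm above this floor
- cartridge_1: untested cartridge, blue cap (2 or 3 present), at first lying on its side, on foot and body rim, axis 25 mm up. Square foot 58 x 58 x 8 mm, steel body 40 mm diameter up to 88 mm, ribbed blue cap 35 mm diameter to 102 mm, brass port to 112 mm; centre of mass 35 mm up; origin on the axis, 45 mm above the foot's underside; z from foot to cap, x and y square to the foot's sides. 0.2 to 0.45 kg
- cartridge_1_foot (a point): middle of the underside of the foot of cartridge_1
- cartridge_2: untested cartridge, blue cap (2 or 3 present), at first lying on its side, on foot and body rim, axis 25 mm up. Square foot 58 x 58 x 8 mm, steel body 40 mm diameter up to 88 mm, ribbed blue cap 35 mm diameter to 102 mm, brass port to 112 mm; centre of mass 35 mm up; origin on the axis, 45 mm above the foot's underside; z from foot to cap, x and y square to the foot's sides. 0.2 to 0.45 kg
- cartridge_2_foot (a point): middle of the underside of the foot of cartridge_2
- cartridge_3: untested cartridge, blue cap (2 or 3 present), at first standing. Square foot 58 x 58 x 8 mm, steel body 40 mm diameter up to 88 mm, ribbed blue cap 35 mm diameter to 102 mm, brass port to 112 mm; centre of mass 35 mm up; origin on the axis, 45 mm above the foot's underside; z from foot to cap, x and y square to the foot's sides. 0.2 to 0.45 kg
- cartridge_3_foot (a point): middle of the underside of the foot of cartridge_3
- tested_1: tested cartridge with a red cap; one of tested_1 to tested_3 is there, in the rack's left, middle or right pocket. Square foot 58 x 58 x 8 mm, steel body 40 mm diameter up to 88 mm, ribbed red cap 35 mm diameter to 102 mm, brass port to 112 mm; origin on the axis, 45 mm above the foot's underside; z from foot to cap, x and y square to the foot's sides. 0.2 to 0.45 kg
- tested_2: tested cartridge with a red cap; one of tested_1 to tested_3 is there, in the rack's left, middle or right pocket. Square foot 58 x 58 x 8 mm, steel body 40 mm diameter up to 88 mm, ribbed red cap 35 mm diameter to 102 mm, brass port to 112 mm; origin on the axis, 45 mm above the foot's underside; z from foot to cap, x and y square to the foot's sides. 0.2 to 0.45 kg
- tested_3: tested cartridge with a red cap; one of tested_1 to tested_3 is there, in the rack's left, middle or right pocket. Square foot 58 x 58 x 8 mm, steel body 40 mm diameter up to 88 mm, ribbed red cap 35 mm diameter to 102 mm, brass port to 112 mm; origin on the axis, 45 mm above the foot's underside; z from foot to cap, x and y square to the foot's sides. 0.2 to 0.45 kg
- grease_bottle: bystander: black and yellow bottle with a red cap, 44 mm diameter, 93 mm high, standing to the right of the rack; origin at its foot
- pliers: bystander: pliers with orange grips, 59 x 172 x 13 mm, lying flat at the far left; origin at its middle

How it is judged:
On the way, in this order (a step that is already met when the one before it is completed fails the run):
1. the lock slide is drawn fully out (within 8 mm of its open end) (value of joint lock_slide below 0.008 m), for 0.2 s.
2. with the slide out, the red-capped cartridge stands in the tray and every blue-capped one is upright and fully home in a pocket (((horizontal distance between cartridge_1_foot and seat_1 below 0.006 m and distance between cartridge_1_foot and seat_1 below 0.008 m) or (horizontal distance between cartridge_1_foot and seat_2 below 0.006 m and distance between cartridge_1_foot and seat_2 below 0.008 m) or (horizontal distance between cartridge_1_foot and seat_3 below 0.006 m and distance between cartridge_1_foot and seat_3 below 0.008 m)) and angle between each of cartridge_1, cartridge_2, cartridge_3's own z axis and vertical below 0.08 rad and ((horizontal distance between cartridge_2_foot and seat_1 below 0.006 m and distance between cartridge_2_foot and seat_1 below 0.008 m) or (horizontal distance between cartridge_2_foot and seat_2 below 0.006 m and distance between cartridge_2_foot and seat_2 below 0.008 m) or (horizontal distance between cartridge_2_foot and seat_3 below 0.006 m and distance between cartridge_2_foot and seat_3 below 0.008 m)) and ((horizontal distance between cartridge_3_foot and seat_1 below 0.006 m and distance between cartridge_3_foot and seat_1 below 0.008 m) or (horizontal distance between cartridge_3_foot and seat_2 below 0.006 m and distance between cartridge_3_foot and seat_2 below 0.008 m) or (horizontal distance between cartridge_3_foot and seat_3 below 0.006 m and distance between cartridge_3_foot and seat_3 below 0.008 m)) and x of tested_1 in the frame of tray_alu between -0.035 and 0.035 m and y of tested_1 in the frame of tray_alu between -0.06 and 0.06 m and z of tested_1 in the frame of tray_alu between 0.04 and 0.054 m and angle between each of tested_1, tested_2, tested_3's own z axis and vertical below 0.1 rad and x of tested_2 in the frame of tray_alu between -0.035 and 0.035 m and y of tested_2 in the frame of tray_alu between -0.06 and 0.06 m and z of tested_2 in the frame of tray_alu between 0.04 and 0.054 m and x of tested_3 in the frame of tray_alu between -0.035 and 0.035 m and y of tested_3 in the frame of tray_alu between -0.06 and 0.06 m and z of tested_3 in the frame of tray_alu between 0.04 and 0.054 m and value of joint lock_slide below 0.02 m), for 0.2 s.
At the end, for the whole second after the job is handed in: Every blue-capped cartridge is upright (within 0.08 rad) with the middle of its foot within 6 mm of a pocket's seat; the red-capped one stands upright (within 0.1 rad) and at rest on the floor of the aluminium tray, and the lock slide is in to within 4 mm of its locked end (0.041 m or more) (((horizontal distance between cartridge_1_foot and seat_1 below 0.006 m and distance between cartridge_1_foot and seat_1 below 0.008 m) or (horizontal distance between cartridge_1_foot and seat_2 below 0.006 m and distance between cartridge_1_foot and seat_2 below 0.008 m) or (horizontal distance between cartridge_1_foot and seat_3 below 0.006 m and distance between cartridge_1_foot and seat_3 below 0.008 m)) and angle between each of cartridge_1, cartridge_2, cartridge_3's own z axis and vertical below 0.08 rad and ((horizontal distance between cartridge_2_foot and seat_1 below 0.006 m and distance between cartridge_2_foot and seat_1 below 0.008 m) or (horizontal distance between cartridge_2_foot and seat_2 below 0.006 m and distance between cartridge_2_foot and seat_2 below 0.008 m) or (horizontal distance between cartridge_2_foot and seat_3 below 0.006 m and distance between cartridge_2_foot and seat_3 below 0.008 m)) and ((horizontal distance between cartridge_3_foot and seat_1 below 0.006 m and distance between cartridge_3_foot and seat_1 below 0.008 m) or (horizontal distance between cartridge_3_foot and seat_2 below 0.006 m and distance between cartridge_3_foot and seat_2 below 0.008 m) or (horizontal distance between cartridge_3_foot and seat_3 below 0.006 m and distance between cartridge_3_foot and seat_3 below 0.008 m)) and x of tested_1 in the frame of tray_alu between -0.035 and 0.035 m and y of tested_1 in the frame of tray_alu between -0.06 and 0.06 m and z of tested_1 in the frame of tray_alu between 0.04 and 0.054 m and angle between each of tested_1, tested_2, tested_3's own z axis and vertical below 0.1 rad and x of tested_2 in the frame of tray_alu between -0.035 and 0.035 m and y of tested_2 in the frame of tray_alu between -0.06 and 0.06 m and z of tested_2 in the frame of tray_alu between 0.04 and 0.054 m and x of tested_3 in the frame of tray_alu between -0.035 and 0.035 m and y of tested_3 in the frame of tray_alu between -0.06 and 0.06 m and z of tested_3 in the frame of tray_alu between 0.04 and 0.054 m and linear speed of each of tested_1, tested_2, tested_3 below 0.03 m/s and value of joint lock_slide above 0.041 m); the robot touches nothing.
It fails at once if the grease bottle is pushed more than 30 mm from its place (distance of grease_bottle from where it was at the start of the episode above 0.03 m).
It fails at once if the pair of pliers is pushed more than 30 mm from its place (distance of pliers from where it was at the start of the episode above 0.03 m).
Of tested_1, tested_2, tested_3 only 1 to 1 are there at a start; the rules pass over those that are not, and their reading is None.
Of cartridge_1, cartridge_2, cartridge_3 only 2 to 3 are there at a start; the rules pass over those that are not, and their reading is None.
At some moment in a run one of cartridge_1, cartridge_2, cartridge_3 may be knocked a few centimetres aside while the robot is not near it.
Once in a run the grip may slacken for a moment while it holds something.
It also fails if it takes over 210 s, if anything falls off the work surface, if the arm or the gripper's body presses on something with over 40 N, if the wrist force passes 120 N, or if a joint passes its speed limit or range.

### The arm

A 6-joint arm with a two-finger parallel gripper is mounted at the origin on a cart in front of the work surface, level with it; the furniture and walls round the work are solid. World frame = base frame: x ahead of the robot, y to its left, z up, the work surface at z = 0. Lengths are in m, angles in rad, forces in N, time in s.
With the tool pointing down it reaches from about 0.4 to 0.825 m from the base axis. Payload 7 kg.
Tool frame: the origin (TCP) lies at the centre of the arm's flange, where the gripper is bolted on; the fingertips stand 178 mm ahead of it and the grasp point (between the pads) lies arm.tcp_to_grasp ahead of it (arm.tcp_to_grasp is the distance from the TCP to the grasp point, in m); z points along the fingers, y is the direction in which the jaws open and shut (so a half turn about z gives the same grasp; the last joint's range is limited). The gripper opens to 88 mm and grips with 3 to 60 N. Pads are 19 mm wide; open, the fingers measure 130 mm over their backs; the gripper's body (78 mm by 193 mm) begins 47 mm behind the grasp point.
Start: joints at [-0.986, 0.359, 0.012, 0, -1.224, -0.288], TCP at [0.197, -0.645, 0.405] pointing down, gripper open.
Joint ranges: [-3.07, 3.07], [-1.43, 2.12], [-1.02, 1.25], [-3.03, 1.67], [-3.05, -0], [-3.03, 3.03]. Speed limits (rad/s): [2.39, 2.39, 3.01, 3.14, 3.14, 3.14].

### API

Orientations are given as [roll, pitch, yaw] about the fixed x, y, z axes, in that order (R = Rz(yaw) Ry(pitch) Rx(roll)).
In Python, from station import arm gives the robot as it stands.
- The arm moves only by the tool move_arm, never from a script. Its argument "deltas" is a list of rows, each a list of 6 numbers: the shift along the world's x, y, z in mm, then the turn, a rotation vector about the world's x, y, z in degrees. In form: [[tx, ty, tz, ax, ay, az], ...]. A call has exactly 5 rows; each row shifts and turns the commanded pose from where the row before left it; what a row does not reach is not made up. A row lasts 1/12 s, in which the tool goes at most 41.7 mm and 7.16 degrees, less where a joint would pass 70% of its speed; a pose out of reach is approached as far as the arm can. A call with a gripper value outside its range is refused whole. "claw" is the closure in counts, from 0 (fully open) to 255 (shut), set as the call begins (left out, the last holds). The fingers move at their own pace and stop on an object; "squeeze" is the grip in N (left out, the last holds). Time passes only in rows, so rows that do not move let the fingers close, or fill a call up. It gives the time, the measured TCP pose, the force and the opening at its end, in the units of the state.
- arm.get_state(): the state, without advancing time (a new reading comes with each control period).
- arm.grab_frame(name): name is "side" or "top"; returns the picture (400x640x3 uint8, red, green, blue); there is no depth.
- arm.calibration(name): a dict with "intrinsics" (3x3 intrinsics, pixels), "k1" (the pictures are not rectified: a ray, as slopes to the right and down, at radius r is drawn at 1 + k1 r^2 times it, then the intrinsics apply), "T" (4x4, takes a point from camera to world coordinates). Camera axes: x right, y up, looking along -z (the intrinsics and any distortion apply to the point x, -y, -z); pixel columns grow to the right and rows downward; lengths in m; the calibration is good to about 2 mm. A picture is of the moment at which its call begins. calibration takes no time and is no camera call.
- arm.job_done(): hands the job in, once; it reports no verdict.
Trained networks look in the newest picture that a camera, given by its name, has taken for a name from the list of things; names that differ only in an ending like _2 or _b are one class to them, and where a whole thing is asked for, a point or a joint stands for the part that bears it (a point fixed in the world has none). Each returns a list of dicts, best first, with "score" (0 to 1); they miss things now and then, are a little off and sometimes report something else, mostly with a low value. They report only what shows in the picture. A call takes as long as a camera call.
- arm.spot_in(thing, camera): "xy" ([column, row] in pixels, amid what is visible of it).
- arm.masks_of(thing, camera): "pixels" (400x640 bool, what is visible of it) and "xy" ([column, row] in pixels, amid what is visible of it).
- arm.spot_point(thing, camera): "xy" ([column, row] in pixels: a listed point, or the origin of a listed thing).
The state is a dict: "t": time; "q": joint angles; "qd": joint speeds; "joint_efforts": joint torques, N m; "eef_pos": TCP position; "ee_rot": TCP orientation; "force": force on the tool from outside, world axes, zero at the start; "moment": the same for the moment, N m; "width": finger opening in m.
Only numpy, scipy, OpenCV 4.12 (cv2) and the standard library are available. Lean on these libraries where they do the work, as an engineer would, in place of code of your own. Each camera call takes 0.05 s, during which the arm holds its last target. There are 200 camera calls.

## Working session

There is one attempt and no reset: what is moved stays moved. The work goes in short steps, Python scripts to look and compute and a tool call to move; the robot and the scene stay as the last step left them, time stands still between calls to the robot, and variables do not carry over. Pictures are saved under pics/ and viewed, about 12 in all and at most 16, crops included, and the job is handed in when it is done.

Besides the shell and the picture viewer there is one more tool, called after "Call:" by a JSON object that holds its "api" and its "payload", one argument or row to a line. move_arm: Moves the arm, as the interface text tells. Its arguments: {"type":"object","properties":{"deltas":{"type":"array","items":{"type":"array","items":{"type":"number"}}},"claw":{"type":"number"},"squeeze":{"type":"number"}},"required":["deltas"]}

```bash
ls; mkdir -p pics
cat > h.py <<'E'
import numpy as np, cv2
from station import arm
from scipy.spatial.transform import Rotation as R
def cam(n):
    c=arm.calibration(n); return np.array(c["intrinsics"]),c["k1"],np.array(c["T"])
def ray(n,uv):
    K,k1,T=cam(n)
    p=cv2.undistortPoints(np.array([[uv]],float),K,np.array([k1,0,0,0,0.])).ravel()
    d=T[:3,:3]@np.array([p[0],-p[1],-1]); return T[:3,3],d
def at_z(n,uv,z):
    o,d=ray(n,uv); return o+d*(z-o[2])/d[2]
def tri(uv1,uv2):
    o1,d1=ray("side",uv1);o2,d2=ray("top",uv2)
    A=np.stack([d1,-d2],1); s=np.linalg.lstsq(A,o2-o1,rcond=None)[0]
    a=o1+d1*s[0];b=o2+d2*s[1]; return (a+b)/2,np.linalg.norm(a-b)
def proj(n,P):
    K,k1,T=cam(n); P=np.atleast_2d(P)
    q=(np.linalg.inv(T)@np.c_[P,np.ones(len(P))].T)[:3].T
    x=q[:,0]/-q[:,2];y=-q[:,1]/-q[:,2]; s=1+k1*(x*x+y*y)
    return np.c_[K[0,0]*x*s+K[0,2],K[1,1]*y*s+K[1,2]]
def save(n,f):
    im=arm.grab_frame(n); cv2.imwrite("pics/"+f,cv2.cvtColor(im,cv2.COLOR_RGB2BGR)); return im
def st():
    s=arm.get_state(); print({k:np.round(s[k],3) for k in("t","q","eef_pos","ee_rot","force","width")}); return s
E
python3 - <<'E'
from h import *
np.set_printoptions(precision=3,suppress=True)
st(); print(arm.tcp_to_grasp)
for n in("side","top"):
    save(n,n+"0.png"); K,k,T=cam(n); print(K,k,T)
    for t in("seat_1","seat_2","seat_3","lock_knob","tray_alu","cartridge_1","cartridge_1_foot","tested_1","grease_bottle","pliers"):
        try: print(n,t,[(np.round(r["xy"]),round(r["score"],2)) for r in arm.spot_point(t,n)])
        except Exception as e: print(t,e)
E
```

```text
pics
{'t': np.float64(0.0), 'q': array([-0.986,  0.359,  0.011, -0.   , -1.224, -0.288]), 'eef_pos': array([ 0.197, -0.645,  0.404]), 'ee_rot': array([ 3.14 , -0.   , -2.845]), 'force': array([0.096, 0.045, 0.327]), 'width': np.float64(0.087)}
0.1593
[[377.166   0.    317.36 ]
 [  0.    377.166 192.486]
 [  0.      0.      1.   ]] -0.028642507195249762 [[-0.921  0.162 -0.354  0.196]
 [-0.389 -0.426  0.817  0.854]
 [-0.018  0.89   0.455  0.522]
 [ 0.     0.     0.     1.   ]]
side seat_1 [(array([307., 187.]), 0.69)]
side seat_2 [(array([307., 187.]), 0.69)]
side seat_3 [(array([307., 187.]), 0.69)]
side lock_knob [(array([331., 166.]), 0.59), (array([293., 194.]), 0.48)]
side tray_alu [(array([384., 182.]), 0.8)]
side cartridge_1 [(array([252., 257.]), 0.83), (array([327., 262.]), 0.74), (array([301., 200.]), 0.35)]
side cartridge_1_foot [(array([268., 244.]), 0.81)]
side tested_1 [(array([311., 170.]), 0.71)]
side grease_bottle [(array([351., 157.]), 0.78)]
side pliers [(array([282., 325.]), 0.65)]
[[384.976   0.    318.533]
 [  0.    384.976 197.695]
 [  0.      0.      1.   ]] 0.019154523202833704 [[ 0.019  0.989 -0.149  0.399]
 [-0.999  0.014 -0.032  0.013]
 [-0.029  0.15   0.988  1.078]
 [ 0.     0.     0.     1.   ]]
top seat_1 [(array([341., 170.]), 0.83), (array([376., 170.]), 0.7), (array([311., 168.]), 0.56)]
top seat_2 [(array([341., 170.]), 0.83), (array([376., 170.]), 0.7), (array([311., 168.]), 0.56)]
top seat_3 [(array([341., 170.]), 0.83), (array([376., 170.]), 0.7), (array([311., 168.]), 0.56)]
top lock_knob [(array([407., 183.]), 0.8)]
top tray_alu [(array([414., 252.]), 0.93)]
top cartridge_1 [(array([233., 185.]), 0.89), (array([242., 242.]), 0.63)]
top cartridge_1_foot [(array([245., 190.]), 0.66)]
top tested_1 [(array([375., 168.]), 0.65)]
top grease_bottle [(array([469., 189.]), 0.92)]
top pliers [(array([184., 229.]), 0.59), (array([312., 174.]), 0.16)]
```

View pics/top0.png

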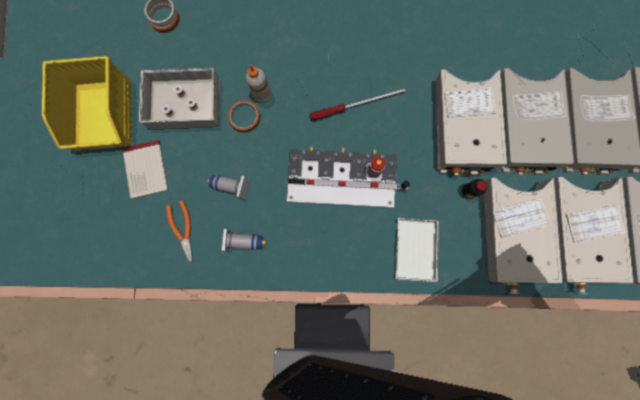

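View pics/side0.png

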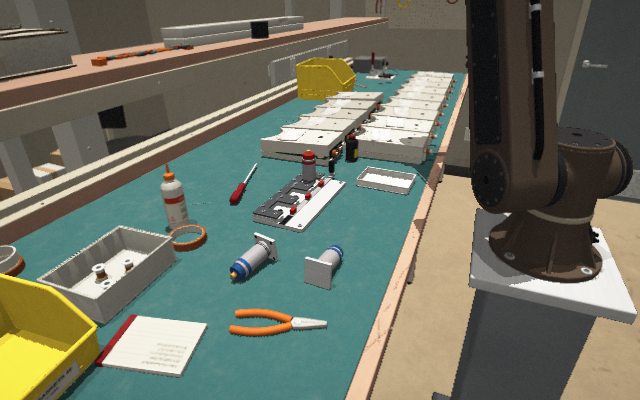

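Top view: two blue cartridges lying at about (230,185) and (242,241); rack at (342,178) with the red cap in the right pocket (377,163); knob (405,185); tray (416,250); grease bottle (474,188); pliers (180,230). The side view agrees, and no standing blue cartridge shows.

Run:
```python
from h import *
np.set_printoptions(precision=3,suppress=True)
im=cv2.imread("pics/top0.png")
a=cv2.resize(im[140:270,280:450],None,fx=4.5,fy=4.5,interpolation=cv2.INTER_CUBIC); cv2.imwrite("pics/c1.png",a[:600,:800])
b=cv2.resize(im[160:260,195:275],None,fx=5,fy=5,interpolation=cv2.INTER_CUBIC)
s=cv2.imread("pics/side0.png"); c=cv2.resize(s[225:295,220:355],None,fx=2.9,fy=2.9,interpolation=cv2.INTER_CUBIC)
o=np.zeros((500,800,3),np.uint8); o[:500,:400]=b; o[:c.shape[0],402:402+c.shape[1]]=c[:,:398]; cv2.imwrite("pics/c2.png",o)
# masks
for n in("top","side"):
  for t in("cartridge_1","tested_1","tray_alu","rack","lock_slide","lock_knob"):
    for r in arm.masks_of(t,n)[:3]:
      m=r["pixels"].astype(np.uint8); cs=max(cv2.findContours(m,0,2)[0],key=cv2.contourArea)
      q=cv2.boxPoints(cv2.minAreaRect(cs)); print(n,t,round(r["score"],2),np.round(r["xy"]),m.sum(),q.round(1).tolist())
      if n=="top" and r["score"]>.4:
        for z in((0.012,) if t=="rack" else (0.022,) if t=="tray_alu" else (0.025,)): print("   ",np.array([at_z(n,p,z)[:2] for p in q]).tolist().__repr__() if 0 else np.array([at_z(n,p,z)[:2] for p in q]).round(4).tolist())
```

```text
top cartridge_1 0.6 [233. 184.] 619 [[206.10000610351562, 185.60000610351562], [213.10000610351562, 165.3000030517578], [252.0, 178.8000030517578], [245.0, 199.0]]
    [[0.5873, 0.3623], [0.6456, 0.346], [0.6084, 0.2341], [0.5508, 0.2511]]
top cartridge_1 0.56 [242. 239.] 575 [[221.39999389648438, 249.60000610351562], [223.60000610351562, 229.5], [264.8999938964844, 234.10000610351562], [262.6000061035156, 254.1999969482422]]
    [[0.4105, 0.309], [0.4652, 0.306], [0.4546, 0.1916], [0.4001, 0.1955]]
top tested_1 0.7 [374. 170.] 390 [[364.79998779296875, 180.6999969482422], [366.79998779296875, 155.89999389648438], [384.70001220703125, 157.39999389648438], [382.6000061035156, 182.1999969482422]]
    [[0.607, -0.0808], [0.6779, -0.0865], [0.6741, -0.1363], [0.6034, -0.1301]]
top tray_alu 0.59 [418. 252.] 2471 [[394.70001220703125, 279.20001220703125], [396.5, 218.3000030517578], [437.79998779296875, 219.5], [436.0, 280.3999938964844]]
    [[0.3408, -0.161], [0.5042, -0.1677], [0.5027, -0.279], [0.3402, -0.2697]]
top rack 0.98 [338. 179.] 5371 [[286.6000061035156, 201.89999389648438], [
[... 1791 characters left out ...]
99389648438], [279.0, 250.1999969482422]]
side lock_slide 0.71 [315. 191.] 418 [[287.1000061035156, 212.60000610351562], [331.1000061035156, 159.39999389648438], [340.79998779296875, 167.39999389648438], [296.70001220703125, 220.60000610351562]]
side lock_knob 0.9 [316. 190.] 345 [[287.5, 212.10000610351562], [330.70001220703125, 158.89999389648438], [340.29998779296875, 166.8000030517578], [297.1000061035156, 220.0]]
side lock_knob 0.64 [352. 146.] 296 [[346.0, 134.0], [357.0, 134.0], [357.0, 161.0], [346.0, 161.0]]
side lock_knob 0.58 [299. 204.] 3137 [[249.39999389648438, 214.8000030517578], [322.5, 150.10000610351562], [354.1000061035156, 185.89999389648438], [281.0, 250.60000610351562]]
```

View pics/c1.png

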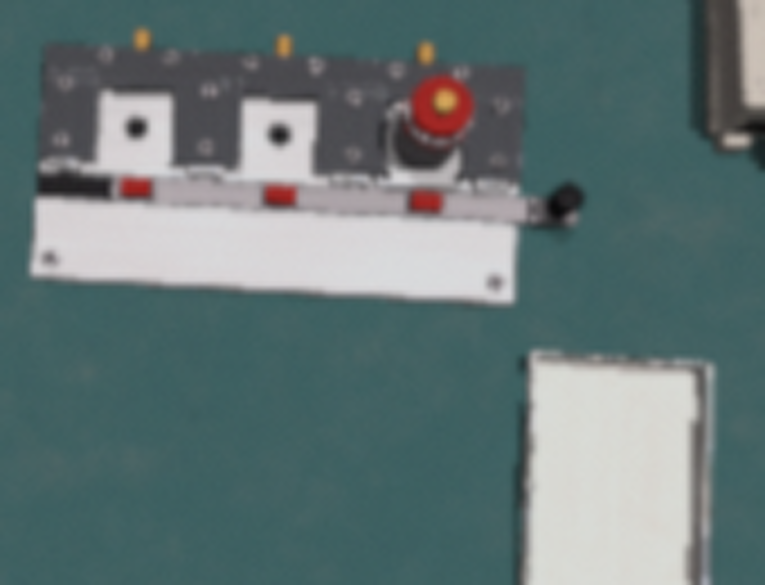

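View pics/c2.png

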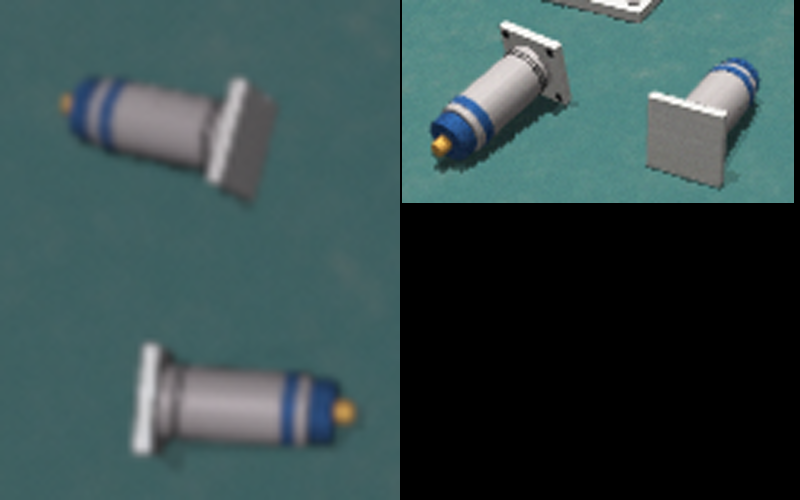

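Crops: plate front corners at about (31,277) and (514,302) in the crop, lugs at (136,188), (280,196), (426,202) and knob top at (568,195). The upper blue cartridge has its cap to the left, the lower one its cap to the right. Next I fit the rack, tray and cartridge poses.

```bash
cat > fit.py <<'E'
from h import *
from scipy.optimize import least_squares
np.set_printoptions(precision=4,suppress=True)
def W(p,L): c,s=np.cos(p[2]),np.sin(p[2]); L=np.atleast_2d(L); return np.c_[p[0]+c*L[:,0]-s*L[:,1],p[1]+s*L[:,0]+c*L[:,1],L[:,2]]
def fit(p0,L,uv,n="top"):
    L=np.array(L,float)/1e3; r=least_squares(lambda p:(proj(n,W(p,L))-uv).ravel(),p0,loss="soft_l1"); return r.x,r.fun.reshape(-1,2) if r.fun.size==2*len(L) else r.fun
def cr(pts,o,s): return np.array(o)+(np.array(pts)+.5)/s-.5
E
python3 - <<'E'
from fit import *
uv=cr([(31,277),(514,302),(136,188),(280,196),(426,202),(568,195),(43,45),(525,67)],(280,140),4.5)
L=[(-98,150,12),(-98,-150,12),(-39.5,90,26.5),(-39.5,0,26.5),(-39.5,-90,26.5),(-39.5,-170,64),(48,150,27.5),(48,-150,27.5)]
p,f=fit([.62,-.03,0],L,uv); print("rack",p); print(f)
print(W(p,np.array([(0,90,12),(0,0,12),(0,-90,12),(-39.5,-170,64)])/1e3))
print("holes",[at_z("top",u,.012) for u in cr([(136,127),(279,134)],(280,140),4.5)])
print("side proj lug/knob",proj("side",W(p,np.array(L)/1e3)))
ut=np.array([[394.7,279.2],[396.5,218.3],[437.8,219.5],[436,280.4]])
t,f=fit([.42,-.215,0],[(-80,52.5,22),(80,52.5,22),(80,-52.5,22),(-80,-52.5,22)],ut);print("tray (long axis x)",t,f)
print([at_z("top",u,.022) for u in ut])
# carts: origin (195,160) s5 : axis points: top-most line of body ~ use silhouette mid at z=axis height
A=cr([(66,102),(212,131)],(195,160),5); B=cr([(345,412),(172,404)],(195,160),5)
for q in(A,B):
    a=at_z("top",q[0],.018); b=at_z("top",q[1],.028); d=a-b; print("port",a,"bodystart",b,np.linalg.norm(d[:2]),np.degrees(np.arctan2(d[1],d[0])))
for n in("bottle","pl"): pass
print("bottle",at_z("top",(474,188),.06))
E
```

```text
rack [ 0.6397 -0.0174 -0.0351]
[[ 0.2596  0.473 ]
 [ 0.5589  0.2707]
 [-0.8059 -0.1981]
 [-0.459  -0.4363]
 [-0.3351 -0.2239]
 [-0.082   0.1655]
 [ 0.4061  0.041 ]
 [ 0.359  -0.096 ]]
[[ 0.6428  0.0725  0.012 ]
 [ 0.6397 -0.0174  0.012 ]
 [ 0.6365 -0.1074  0.012 ]
 [ 0.5942 -0.1859  0.064 ]]
holes [array([0.6448, 0.0733, 0.012 ]), array([ 0.6414, -0.0167,  0.012 ])]
side proj lug/knob [[303.3923 229.0217]
 [346.4193 181.4964]
 [293.7643 208.5728]
 [308.5713 194.3   ]
 [321.5206 181.8188]
 [331.7224 161.1868]
 [253.6737 212.1637]
 [304.6912 169.8221]]
tray (long axis x) [ 0.422  -0.219  -0.0318] [[ 1.1453 -1.0455]
 [ 0.5212  0.1823]
 [-1.8937  0.8472]
 [-0.3439 -0.0497]]
[array([ 0.3409, -0.1609,  0.022 ]), array([ 0.5041, -0.1676,  0.022 ]), array([ 0.5027, -0.2791,  0.022 ]), array([ 0.3403, -0.2698,  0.022 ])]
port [0.6045 0.3607 0.018 ] bodystart [0.5873 0.2745 0.028 ] 0.08792505318222543 78.66748208106073
port [0.4333 0.1955 0.018 ] bodystart [0.4356 0.2887 0.028 ] 0.09323235342287566 -91.46334725302643
bottle [ 0.5842 -0.3654  0.06  ]
```

Call:
{"api": "move_arm", "payload": {
  "deltas": [
    [20,24,0,0,0,4.8],
    [27,31,-3,0,0,4.8],
    [27,31,-3,0,0,4.8],
    [27,31,-3,0,0,4.8],
    [27,31,-3,0,0,4.8]
  ],
  "claw": 60,
  "squeeze": 25
}}

```text
t: 2.12
eef_pos: [0.3261, -0.496, 0.3927]
ee_rot: [-3.141, 0.0, -2.422]
force: [0.6, -0.1, -0.7]
width: 0.0677
```

Call:
{"api": "move_arm", "payload": {
  "deltas": [
    [27,31,-3,0,0,4.7],
    [27,31,-3,0,0,4.7],
    [27,31,-3,0,0,4.7],
    [27,31,-3,0,0,4.7],
    [27,31,-3,0,0,4.7]
  ]
}}

```text
t: 2.53
eef_pos: [0.4613, -0.3407, 0.3779]
ee_rot: [-3.141, 0.0, -2.012]
force: [1.3, 0.1, -0.1]
width: 0.067
```

Call:
{"api": "move_arm", "payload": {
  "deltas": [
    [27,31,-3,0,0,4.7],
    [27,31,-3,0,0,4.7],
    [27,31,-3,0,0,4.7],
    [27,31,-3,0,0,4.7],
    [26,32,-3,0,0,4.7]
  ]
}}

```text
t: 2.95
eef_pos: [0.5955, -0.1847, 0.3628]
ee_rot: [-3.141, -0.0, -1.601]
force: [0.6, -0.7, 0.1]
width: 0.0669
```

Run:
```python
from h import *
s=st(); save("side","s1.png"); save("top","t1.png"); print(arm.spot_point("lock_knob","side")[:2],arm.spot_point("lock_knob","top")[:2])
```

```text
{'t': np.float64(2.95), 'q': array([ 0.012,  0.304, -0.167,  0.   , -1.1  , -0.043]), 'eef_pos': array([ 0.596, -0.185,  0.363]), 'ee_rot': array([-3.141, -0.   , -1.601]), 'force': array([ 0.559, -0.683,  0.104]), 'width': np.float64(0.067)}
[{'xy': [330.0, 166.2], 'score': 0.93}, {'xy': [279.2, 325.2], 'score': 0.34}] [{'xy': [407.1, 182.6], 'score': 0.55}]
```

Call:
{"api": "move_arm", "payload": {
  "deltas": [
    [-1,-1,-30,0,0,0],
    [0,0,-35,0,0,0],
    [0,0,-35,0,0,0],
    [0,0,-35,0,0,0],
    [0,0,-20,0,0,0]
  ]
}}

```text
t: 3.57
eef_pos: [0.5912, -0.1886, 0.2044]
ee_rot: [3.138, 0.0, -1.608]
force: [-0.8, 0.0, -0.6]
width: 0.0673
```

Call:
{"api": "move_arm", "payload": {
  "deltas": [
    [0,0,0,0,0,0],
    [0,0,0,0,0,0],
    [0,0,0,0,0,0],
    [0,0,0,0,0,0],
    [0,0,0,0,0,0]
  ],
  "claw": 255
}}

```text
t: 3.98
eef_pos: [0.594, -0.1877, 0.2098]
ee_rot: [-3.138, -0.0, -1.606]
force: [-0.5, 0.5, 0.9]
width: 0.0394
```

Call:
{"api": "move_arm", "payload": {
  "deltas": [
    [0,0,0,0,0,0],
    [0,0,0,0,0,0],
    [0,0,0,0,0,0],
    [0,0,0,0,0,0],
    [0,0,0,0,0,0]
  ]
}}

```text
t: 4.4
eef_pos: [0.5953, -0.1874, 0.2086]
ee_rot: [-3.137, -0.0, -1.605]
force: [5.7, -0.2, -1.3]
width: 0.0172
```

Call:
{"api": "move_arm", "payload": {
  "deltas": [
    [0,-2,0,0,0,0],
    [0,-5,0,0,0,0],
    [0,-5,0,0,0,0],
    [-0.5,-5,0,0,0,0],
    [0,-5,0,0,0,0]
  ]
}}

```text
t: 4.82
eef_pos: [0.5945, -0.209, 0.2086]
ee_rot: [-3.137, 0.0, -1.605]
force: [3.9, 4.0, 1.0]
width: 0.0175
```

Call:
{"api": "move_arm", "payload": {
  "deltas": [
    [-0.5,-5,0,0,0,0],
    [0,-5,0,0,0,0],
    [-0.5,-5,0,0,0,0],
    [0,-5,0,0,0,0],
    [0,-3,0,0,0,0]
  ]
}}

```text
t: 5.23
eef_pos: [0.5936, -0.2307, 0.2085]
ee_rot: [-3.137, 0.003, -1.606]
force: [4.3, 31.1, 9.1]
width: 0.0171
```

Call:
{"api": "move_arm", "payload": {
  "deltas": [
    [0,-1,0,0,0,0],
    [0,0,0,0,0,0],
    [0,0,0,0,0,0],
    [0,0,0,0,0,0],
    [0,0,0,0,0,0]
  ]
}}

```text
t: 5.65
eef_pos: [0.5936, -0.2305, 0.2086]
ee_rot: [-3.137, 0.003, -1.604]
force: [3.3, 18.5, 5.0]
width: 0.0174
```

Run:
```python
from h import *
s=st(); a=save("side","s2.png"); b=save("top","t2.png")
x=cv2.resize(a[130:250,240:360],(400,400),interpolation=2); y=cv2.resize(b[130:230,280:420],(400,286),interpolation=2)
o=np.zeros((400,800,3),np.uint8);o[:,:400]=x;o[:286,400:]=y; cv2.imwrite("pics/c3.png",o[:,:,::-1])
```

```text
{'t': np.float64(5.65), 'q': array([-0.065,  0.476, -0.298, -0.004, -0.792,  0.035]), 'eef_pos': array([ 0.594, -0.231,  0.209]), 'ee_rot': array([-3.137e+00,  3.000e-03, -1.604e+00]), 'force': array([ 3.305, 18.515,  5.034]), 'width': np.float64(0.017)}
```

View pics/c3.png

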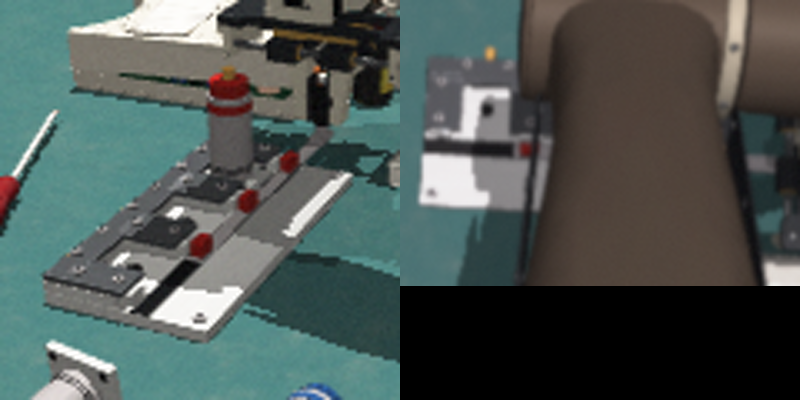

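Call:
{"api": "move_arm", "payload": {
  "deltas": [
    [0,1,0,0,0,0],
    [0,0,0,0,0,0],
    [0,0,0,0,0,0],
    [0,0,20,0,0,0],
    [0,0,40,0,0,0]
  ],
  "claw": 0
}}

```text
t: 6.17
eef_pos: [0.5897, -0.2325, 0.2631]
ee_rot: [3.131, 0.001, -1.607]
force: [0.9, 0.2, -0.5]
width: 0.0451
```

Call:
{"api": "move_arm", "payload": {
  "deltas": [
    [0,0,40,0,0,6.9],
    [0,0,40,0,0,6.9],
    [0,0,40,0,0,6.9],
    [0,0,12,0,0,6.9],
    [3,14,0,0,0,6.9]
  ]
}}

```text
t: 6.58
eef_pos: [0.595, -0.2205, 0.405]
ee_rot: [-3.137, -0.006, -0.999]
force: [-0.6, 0.9, -0.1]
width: 0.0785
```

Call:
{"api": "move_arm", "payload": {
  "deltas": [
    [5,14,0,0,0,6.9],
    [5,14,0,0,0,6.9],
    [5,14,0,0,0,6.9],
    [5,14,0,0,0,6.9],
    [5,14,0,0,0,6.9]
  ]
}}

```text
t: 7.0
eef_pos: [0.6197, -0.1484, 0.3995]
ee_rot: [3.141, 0.001, -0.396]
force: [0.1, -0.8, -0.8]
width: 0.0878
```

Call:
{"api": "move_arm", "payload": {
  "deltas": [
    [5,14,0,0,0,6.9],
    [5,14,0,0,0,6.9],
    [5,11,0,0,0,6.9],
    [0,0,0,0,0,0],
    [0,0,0,0,0,0]
  ]
}}

```text
t: 7.42
eef_pos: [0.6348, -0.1095, 0.3993]
ee_rot: [3.141, 0.001, -0.042]
force: [0.4, -0.1, -0.3]
width: 0.0874
```

Run:
```python
from h import *
s=st(); a=save("side","s3.png"); b=save("top","t3.png")
x=cv2.resize(a[100:260,200:460],(800,492),interpolation=2);cv2.imwrite("pics/c4.png",x[:,:,::-1])
for t in ("lock_knob","tested_1"): print([(r["xy"],r["score"]) for r in arm.spot_point(t,"side")], [(r["xy"],r["score"]) for r in arm.spot_point(t,"top")])
print(proj("side",[[.6365,-.1074,.057],[.6365,-.1074,.124],[.5936,-.2305,.045]]))
```

```text
{'t': np.float64(7.417), 'q': array([ 0.132,  0.312, -0.068,  0.   , -1.191,  1.397]), 'eef_pos': array([ 0.635, -0.109,  0.399]), 'ee_rot': array([ 3.141e+00,  1.000e-03, -4.200e-02]), 'force': array([ 0.426, -0.123, -0.282]), 'width': np.float64(0.087)}
[([334.8, 160.2], 0.86), ([329.2, 262.0], 0.35)] [([416.6, 248.5], 0.66), ([422.5, 182.8], 0.58)]
[] [([375.1, 168.3], 0.66)]
[[309.62600011 170.66410749]
 [309.00545283 150.0470258 ]
 [336.73746712 161.72317809]]
```

View pics/c4.png

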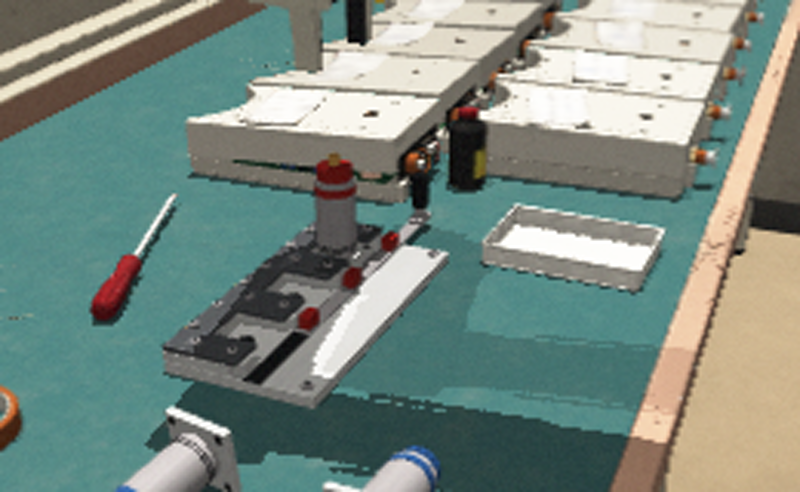

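Call:
{"api": "move_arm", "payload": {
  "deltas": [
    [1.5,2,-30,0,0,0],
    [0,0,-35,0,0,0],
    [0,0,-35,0,0,0],
    [0,0,-33,0,0,0],
    [0,0,-20,0,0,0]
  ]
}}

```text
t: 8.13
eef_pos: [0.635, -0.1079, 0.2431]
ee_rot: [3.142, 0.004, -0.042]
force: [0.0, 1.0, -0.4]
width: 0.0875
```

Call:
{"api": "move_arm", "payload": {
  "deltas": [
    [0,0,0,0,0,0],
    [0,0,0,0,0,0],
    [0,0,0,0,0,0],
    [0,0,0,0,0,0],
    [0,0,0,0,0,0]
  ],
  "claw": 255,
  "squeeze": 30
}}

```text
t: 8.55
eef_pos: [0.637, -0.1075, 0.2487]
ee_rot: [-3.141, -0.003, -0.04]
force: [0.2, 0.1, 0.1]
width: 0.0598
```

Call:
{"api": "move_arm", "payload": {
  "deltas": [
    [0,0,0,0,0,0],
    [0,0,0,0,0,0],
    [0,0,0,0,0,0],
    [0,0,0,0,0,0],
    [0,0,0,0,0,0]
  ]
}}

```text
t: 8.97
eef_pos: [0.6366, -0.1073, 0.2472]
ee_rot: [-3.142, -0.001, -0.04]
force: [-0.7, 1.6, 3.9]
width: 0.0386
```

Call:
{"api": "move_arm", "payload": {
  "deltas": [
    [-4,0,0,0,0,0],
    [-7,0.3,0,0,0,0],
    [-7,0.3,0,0,0,0],
    [-7,0.3,0,0,0,0],
    [-7,0.2,0,0,0,0]
  ]
}}

```text
t: 9.38
eef_pos: [0.6038, -0.1063, 0.2471]
ee_rot: [-3.142, -0.001, -0.04]
force: [-0.7, 1.0, -2.7]
width: 0.0382
```

Call:
{"api": "move_arm", "payload": {
  "deltas": [
    [-7,0.3,0,0,0,0],
    [-7,0.3,0,0,0,0],
    [-7,0.3,0,0,0,0],
    [-7,0.3,0,0,0,0],
    [-7,0.2,0,0,0,0]
  ]
}}

```text
t: 9.8
eef_pos: [0.5689, -0.1049, 0.2471]
ee_rot: [-3.142, -0.001, -0.04]
force: [-1.1, 0.2, -2.7]
width: 0.0382
```

Call:
{"api": "move_arm", "payload": {
  "deltas": [
    [0,0,15,0,0,0],
    [0,0,25,0,0,0],
    [0,0,25,0,0,0],
    [-14,-10,0,0,0,0],
    [-18,-14,0,0,0,0]
  ]
}}

```text
t: 10.22
eef_pos: [0.5364, -0.1286, 0.3115]
ee_rot: [-3.141, 0.001, -0.039]
force: [-0.6, -0.4, -3.1]
width: 0.0387
```

Call:
{"api": "move_arm", "payload": {
  "deltas": [
    [-18,-15,0,0,0,0],
    [-18,-15,0,0,0,0],
    [-18,-15,0,0,0,0],
    [-18,-15,0,0,0,0],
    [-18,-15,0,0,0,0]
  ]
}}

```text
t: 10.63
eef_pos: [0.4442, -0.2043, 0.3099]
ee_rot: [-3.141, 0.005, -0.041]
force: [0.3, -1.0, -3.0]
width: 0.0385
```

Call:
{"api": "move_arm", "payload": {
  "deltas": [
    [-15,-15,0,0,0,0],
    [0,0,0,0,0,0],
    [0,0,-15,0,0,0],
    [0,0,-25,0,0,0],
    [0,0,-20,0,0,0]
  ]
}}

```text
t: 11.05
eef_pos: [0.4302, -0.2188, 0.2498]
ee_rot: [-3.141, 0.003, -0.042]
force: [-0.5, 0.7, -3.4]
width: 0.0384
```

Run:
```python
from h import *
s=st(); a=save("side","s4.png"); b=save("top","t4.png")
x=cv2.resize(a[110:230,320:460],(560,480),interpolation=2);cv2.imwrite("pics/c5.png",x[:,:,::-1])
print(proj("side",[[.43,-.219,.002],[.43+.029,-.219+.029,.0],[.43-.029,-.219+.029,0]]))
```

```text
{'t': np.float64(11.05), 'q': array([-6.200e-02,  2.100e-01, -6.040e-01, -1.000e-03, -7.590e-01,
        1.592e+00]), 'eef_pos': array([ 0.43 , -0.219,  0.25 ]), 'ee_rot': array([-3.141e+00,  3.000e-03, -4.200e-02]), 'force': array([-0.455,  0.66 , -3.405]), 'width': np.float64(0.038)}
[[383.80560797 182.45697757]
 [372.44528954 185.35045252]
 [390.694257   188.26840547]]
```

View pics/c5.png

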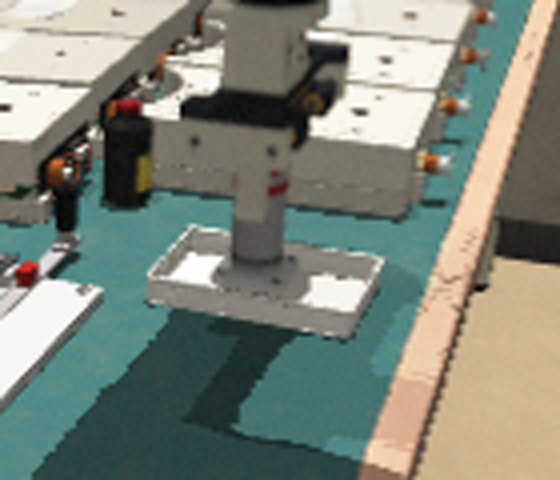

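Call:
{"api": "move_arm", "payload": {
  "deltas": [
    [0,0,-6,0,0,0],
    [0,0,-4,0,0,0],
    [0,0,-2,0,0,0],
    [0,0,-1,0,0,0],
    [0,0,0,0,0,0]
  ]
}}

```text
t: 11.57
eef_pos: [0.4325, -0.2189, 0.239]
ee_rot: [3.142, -0.0, -0.04]
force: [0.1, -0.3, -3.0]
width: 0.0383
```

Call:
{"api": "move_arm", "payload": {
  "deltas": [
    [0,0,0,0,0,0],
    [0,0,0,0,0,0],
    [0,0,0,0,0,0],
    [0,0,0,0,0,0],
    [0,0,0,0,0,0]
  ],
  "claw": 0
}}

```text
t: 11.98
eef_pos: [0.4325, -0.219, 0.2389]
ee_rot: [3.142, -0.001, -0.04]
force: [0.5, 0.4, 0.1]
width: 0.0661
```

Call:
{"api": "move_arm", "payload": {
  "deltas": [
    [0,0,0,0,0,0],
    [0,0,0,0,0,0],
    [0,0,20,0,0,0],
    [0,0,40,0,0,0],
    [0,0,40,0,0,0]
  ]
}}

```text
t: 12.4
eef_pos: [0.4317, -0.2189, 0.3388]
ee_rot: [-3.141, 0.004, -0.04]
force: [2.4, -0.0, 0.3]
width: 0.0875
```

Call:
{"api": "move_arm", "payload": {
  "deltas": [
    [0,0,40,0,0,-5],
    [0,0,20,0,0,-7],
    [0,30,0,0,0,-7],
    [0,40,0,0,0,-7],
    [0,40,0,0,0,-7]
  ]
}}

```text
t: 12.82
eef_pos: [0.4325, -0.1219, 0.3992]
ee_rot: [-3.141, -0.001, -0.58]
force: [0.9, 0.9, -0.1]
width: 0.0877
```

Run:
```python
from h import *
s=st(); a=save("side","s5.png"); b=save("top","t5.png")
o=np.zeros((480,800,3),np.uint8)
o[:400,:400]=cv2.resize(a[120:220,320:420],(400,400),interpolation=2);o[:,400:]=cv2.resize(b[160:280,195:295],(400,480),interpolation=2);cv2.imwrite("pics/c6.png",o[:,:,::-1])
for n in ("side","top"): print([(r["xy"],r["score"]) for t in("tested_1","tray_alu","cartridge_1") for r in arm.spot_point(t,n)])
```

```text
{'t': np.float64(12.817), 'q': array([ 0.166, -0.019, -0.468, -0.   , -1.121,  0.824]), 'eef_pos': array([ 0.432, -0.122,  0.399]), 'ee_rot': array([-3.141e+00, -1.000e-03, -5.800e-01]), 'force': array([ 0.943,  0.893, -0.12 ]), 'width': np.float64(0.088)}
[([297.1, 199.8], 0.74), ([381.8, 168.4], 0.69), ([384.1, 182.9], 0.91), ([280.6, 326.1], 0.59), ([329.0, 261.9], 0.57), ([252.9, 255.1], 0.74), ([327.4, 263.7], 0.69)]
[([231.6, 183.9], 0.5), ([233.5, 185.0], 0.83)]
```

View pics/c6.png

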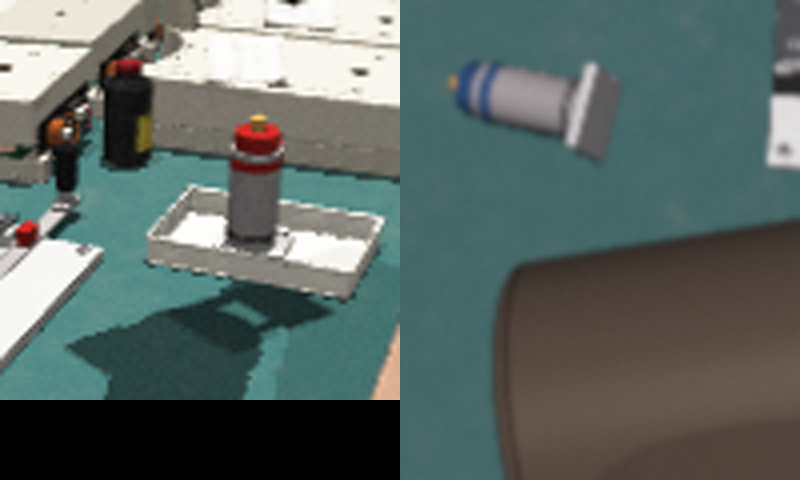

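Run:
```python
from fit import *
pA=tri(cr((39,146),(220,225),2.9),cr((66,102),(195,160),5)); print("A port",pA)
for u in((233.5,185),(231.6,183.9)): print("A org",tri((252.9,255.1),u))
print("B org",tri((327.4,262.8),(242,242)))
# model based: cartridge lying, params x,y(origin),heading ; tilt 6.42deg cap down
th=np.arctan2(9,80)
def cart(p,s,lat,up): # s along axis from underside, lat sideways, up perp
    d=np.array([np.cos(p[2])*np.cos(th),np.sin(p[2])*np.cos(th),-np.sin(th)]);l=np.array([-np.sin(p[2]),np.cos(p[2]),0]);n=np.cross(d,l)
    o=np.array([p[0],p[1],.025]); return o+d*(s-.045)+l*lat+n*up
def run(p0,obs):
    f=lambda p:np.concatenate([(proj(n,cart(p,*q))[0]-uv) for n,q,uv in obs]); r=least_squares(f,p0); print(r.x,np.degrees(r.x[2]),"\n",r.fun.reshape(-1,2)); 
    for s in(0,.068): print(s,cart(r.x,s,0,0))
T=lambda x,y:("top",cr((x,y),(195,160),5)); S=lambda x,y:("side",cr((x-402,y),(220,225),2.9))
def o(f,q,x,y): n,u=f(x,y); return (n,q,u)
# A: cap toward +y ; lat + = -x side (left of heading +y) 
run([.595,.30,1.37],[o(T,(.112,0,0),66,102),o(S,(.112,0,0),438,147),o(T,(.008,-.029,.029),240,82),o(T,(.008,.029,.029),213,182),o(S,(0,-.029,.029),503,25),o(S,(0,.029,.029),563,44),o(S,(0,.029,-.029),568,102)])
# B: cap toward -y; lat + = +x
run([.435,.26,-1.6],[o(T,(.112,0,0),348,412),o(T,(.008,.029,.029),158,344),o(T,(.008,-.029,.029),150,453),o(S,(0,.029,.029),651,94),o(S,(0,-.029,.029),726,113),o(S,(0,-.029,-.029),721,184),o(S,(0,.029,-.029),647,163)])
```

```text
A port (array([0.6037, 0.3598, 0.0201]), np.float64(0.0008782335392940863))
A org (array([0.5944, 0.2879, 0.0225]), np.float64(0.008760840663231927))
A org (array([0.5947, 0.2915, 0.0255]), np.float64(0.0038946750742477184))
B org (array([0.4337, 0.2544, 0.0237]), np.float64(0.003570083801665452))
[0.5918 0.2962 1.3647] 78.18950818118034 
 [[-0.1709 -0.2616]
 [-0.1317  0.8528]
 [-1.529  -1.5135]
 [-1.5323 -0.958 ]
 [ 1.1147 -2.039 ]
 [ 0.0316 -0.6449]
 [ 1.9486 -0.7923]]
0 [0.5826 0.2525 0.03  ]
0.068 [0.5964 0.3186 0.0224]
[ 0.4367  0.2564 -1.6157] -92.57018346882424 
 [[ 1.4737 -0.1307]
 [ 0.5744 -0.3557]
 [-0.0247 -0.2208]
 [-0.5465  0.0842]
 [-0.1212  0.8358]
 [ 0.3519  1.0294]
 [ 0.3435  0.468 ]]
0 [0.4387 0.301  0.03  ]
0.068 [0.4357 0.2335 0.0224]
```

```bash
cat > kin.py <<'E'
from fit import *
D=np.array([[.359,.011,.197,-.645,.404],[.304,-.167,.596,-.185,.363],[.476,-.298,.594,-.231,.209],[.312,-.068,.635,-.109,.399],[.21,-.604,.430,-.219,.25],[-.019,-.468,.4325,-.122,.399]])
off=.192
q2,q3=D[:,0],D[:,1]; e=q2-q3; rp=np.sqrt(D[:,2]**2+D[:,3]**2-off**2)
o,z=np.ones(6),np.zeros(6)
A=np.r_[np.c_[o,z,np.sin(q2),np.cos(e),np.sin(e)],np.c_[z,o,np.cos(q2),-np.sin(e),np.cos(e)]]
X=np.linalg.lstsq(A,np.r_[rp,D[:,4]],rcond=None)[0]
a1,dd,L2,L3,a3=X
def ik(TCP,Rm,d6):
    a=Rm[:,2]; w=TCP-d6*a; d1=dd+d6
    r=np.hypot(w[0],w[1]); 
    rp=np.sqrt(r*r-off**2); q1=np.arctan2(w[1],w[0])+np.arcsin(off/r)
    x=rp-a1; z=w[2]-d1; H=np.hypot(L3,a3); D=np.hypot(x,z)
    c=(D*D-L2*L2-H*H)/(2*L2*H)
    if abs(c)>1: return None
    # elbow up
    g=np.arccos(c); phi=np.arctan2(z,x); be=np.arctan2(H*np.sin(g),L2+H*np.cos(g))
    q2=np.pi/2-(phi+be); fa=phi+be-g  # elevation of elbow->wrist
    e=np.arctan2(a3,L3)-fa; q3=q2-e
    # forearm frame: X=dir, tool rel
    c1,s1=np.cos(q1),np.sin(q1)
    F=np.array([c1*np.cos(e),s1*np.cos(e),-np.sin(e)]);Y=np.array([-s1,c1,0]);U=np.cross(F,Y)
    v=np.array([a@F,a@Y,a@U]); q5=-np.arccos(v[0]); q4=np.arctan2(v[1],-v[2])
    return np.array([q1,q2,q3,q4,q5])
if __name__=="__main__":
    print("a1,dd,L2,L3,a3",X,"res",np.abs(A@X-np.r_[rp,D[:,4]]).max())
    def seq(G,h,al,lift,L=.164):
        h=np.radians(h);u=np.array([np.sin(h),-np.cos(h),0])
        for d6 in(.08,.15):
            for k,(t,zz) in enumerate([(0,.2),(-al,.1),(-al,0),(-al,lift),(-al+48,lift),(-al+96.4,lift)]):
                Rm=R.from_rotvec(u*np.radians(t)).as_matrix()@R.from_euler("xyz",[np.pi,0,h-np.pi]).as_matrix()
                T=G+np.array([0,0,zz])-L*Rm[:,2]; print(d6,t,T,ik(T,Rm,d6))
    seq(np.array([.5964,.318,.0224]),78.2,45,.08)
    seq(np.array([.436,.235,.0224]),-92.3,45,.08)
E
python3 kin.py
```

```text
a1,dd,L2,L3,a3 [-0.001  -0.0018  0.6025  0.4643  0.0001] res 0.000752331099536041
0.08 0 [0.5964 0.318  0.3864] [ 0.7779  0.3708 -0.012   0.     -1.188 ]
0.08 -45 [0.6201 0.4315 0.2384] [ 0.8998  0.6886  0.1238 -0.3268 -1.7268]
0.08 -45 [0.6201 0.4315 0.1384] [ 0.8998  0.7888  0.0639 -0.3227 -1.575 ]
0.08 -45 [0.6201 0.4315 0.2184] [ 0.8998  0.7069  0.1089 -0.3253 -1.6953]
0.08 3 [0.5946 0.3096 0.2662] [ 0.7668  0.4556 -0.1735  0.0377 -0.8988]
0.08 51.400000000000006 [0.5702 0.1925 0.2047] [ 0.5733  0.4418 -0.474   1.6703 -0.5929]
0.15 0 [0.5964 0.318  0.3864] [ 0.7779  0.3708 -0.012   0.     -1.188 ]
0.15 -45 [0.6201 0.4315 0.2384] [ 0.927   0.7631  0.2218 -0.31   -1.7564]
0.15 -45 [0.6201 0.4315 0.1384] [ 0.927   0.861   0.1685 -0.3048 -1.6123]
0.15 -45 [0.6201 0.4315 0.2184] [ 0.927   0.7811  0.2082 -0.3083 -1.7263]
0.15 3 [0.5946 0.3096 0.2662] [ 0.7636  0.4524 -0.1792  0.0379 -0.8964]
0.15 51.400000000000006 [0.5702 0.1925 0.2047] [ 0.4969  0.4583 -0.5398  1.7148 -0.6467]
0.08 0 [0.436  0.235  0.3864] [ 0.8924  0.0744 -0.4014 -0.     -1.095 ]
0.08 -45 [0.4313 0.1191 0.2384] [ 0.6036  0.1927 -0.746   1.4383 -0.6072]
0.08 -45 [0.4313 0.1191 0.1384] [ 0.6036  0.4012 -0.8306  1.8547 -0.63  ]
0.08 -45 [0.4313 0.1191 0.2184] [ 0.6036  0.2302 -0.7663  1.5218 -0.602 ]
0.08 3 [0.4363 0.2436 0.2662] [ 0.9088  0.2156 -0.5468 -0.0405 -0.8513]
0.08 51.400000000000006 [0.4411 0.3631 0.2047] [ 1.0822  0.4927 -0.3758 -0.3458 -1.5495]
0.15 0 [0.436  0.235  0.3864] [ 0.8924  0.0744 -0.4014 -0.     -1.095 ]
0.15 -45 [0.4313 0.1191 0.2384] [ 0.4968  0.2224 -0.7805  1.4472 -0.6589]
0.15 -45 [0.4313 0.1191 0.1384] [ 0.4968  0.4447 -0.857   1.8294 -0.6796]
0.15 -45 [0.4313 0.1191 0.2184] [ 0.4968  0.2628 -0.7994  1.5241 -0.6539]
0.15 3 [0.4363 0.2436 0.2662] [ 0.9134  0.2187 -0.5428 -0.0402 -0.8524]
0.15 51.400000000000006 [0.4411 0.3631 0.2047] [ 1.1199  0.5762 -0.2945 -0.3174 -1.5553]
```

Call:
{"api": "move_arm", "payload": {
  "deltas": [
    [10,30,0,0,0,-5.7],
    [14,37,-1,0,0,-5.7],
    [14,37,-1,0,0,-5.7],
    [14,37,-1,0,0,-5.7],
    [14,37,-1,0,0,-5.7]
  ]
}}

```text
t: 13.63
eef_pos: [0.4995, 0.0562, 0.3947]
ee_rot: [-3.142, -0.0, -1.077]
force: [0.9, -0.9, 0.5]
width: 0.0878
```

Call:
{"api": "move_arm", "payload": {
  "deltas": [
    [14,37,-1,0,0,-5.7],
    [14,37,-1,0,0,-5.7],
    [14,37,-1,0,0,-5.7],
    [14,37,-1,0,0,-5.7],
    [14,37,-1,0,0,-5.7]
  ]
}}

```text
t: 14.05
eef_pos: [0.57, 0.2413, 0.3892]
ee_rot: [3.141, -0.001, -1.573]
force: [1.1, -0.3, -0.2]
width: 0.0876
```

Call:
{"api": "move_arm", "payload": {
  "deltas": [
    [14,37,-1,0,0,-5.7],
    [14,40,-2,0,0,-5.9],
    [3.4,16.2,-10,-6.29,1.31,0],
    [3.4,16.2,-10,-6.29,1.31,0],
    [3.4,16.2,-10,-6.29,1.31,0]
  ]
}}

```text
t: 14.47
eef_pos: [0.6081, 0.3653, 0.3563]
ee_rot: [3.14, -0.342, -1.771]
force: [0.7, 0.3, -0.0]
width: 0.0875
```

Call:
{"api": "move_arm", "payload": {
  "deltas": [
    [3.4,16.2,-10,-6.29,1.31,0],
    [3.4,16.2,-20,-6.29,1.31,0],
    [3.4,16.2,-20,-6.29,1.31,0],
    [3.4,16.3,-20,-6.29,1.31,0],
    [0,0,0,0,0,0]
  ]
}}

```text
t: 14.88
eef_pos: [0.6204, 0.4318, 0.2725]
ee_rot: [3.122, -0.807, -1.757]
force: [-2.8, -1.6, -6.8]
width: 0.0875
```

Run:
```python
from kin import *
s=st(); Rm=R.from_euler("xyz",s["ee_rot"]).as_matrix(); T=np.array(s["eef_pos"]); print("a",Rm[:,2],"y",Rm[:,1],"G",T+.164*Rm[:,2])
for d in(.06,.08,.1,.12,.15,.2): print(d,ik(T,Rm,d))
print("want T", [.6201,.4315,.2384])
save("side","s6.png");save("top","t6.png")
for n in("side","top"): print([(r["xy"],r["score"]) for r in arm.spot_point("cartridge_1",n)])
print(proj("side",[[.5918,.2962,.025],[.4365,.256,.025]]),proj("top",[[.5918,.2962,.025],[.4365,.256,.025]]))
```

```text
{'t': np.float64(14.883), 'q': array([ 0.934,  0.796,  0.209,  0.305, -1.737, -1.198]), 'eef_pos': array([0.62 , 0.432, 0.273]), 'ee_rot': array([ 3.122, -0.807, -1.757]), 'force': array([-2.783, -1.557, -6.84 ]), 'width': np.float64(0.087)}
a [-0.1533 -0.7061 -0.6913] y [-0.9799  0.1991  0.0139] G [0.5953 0.316  0.1592]
0.06 [ 0.8916  0.6412  0.1303 -0.3393 -1.7979]
0.08 [ 0.8999  0.6628  0.1562 -0.334  -1.8043]
0.1 [ 0.908   0.6847  0.1831 -0.3289 -1.8114]
0.12 [ 0.9159  0.7069  0.2111 -0.3239 -1.8192]
0.15 [ 0.9272  0.7406  0.2551 -0.317  -1.8321]
0.2 [ 0.945   0.7985  0.3343 -0.3065 -1.8572]
want T [0.6201, 0.4315, 0.2384]
[([325.4, 261.4], 0.74), ([255.1, 255.6], 0.65)]
[([233.1, 185.2], 0.8), ([242.8, 240.4], 0.63)]
[[253.8121 256.9636]
 [326.7458 262.5679]] [[229.6292 184.2921]
 [241.1788 240.3314]]
```

View pics/s6.png

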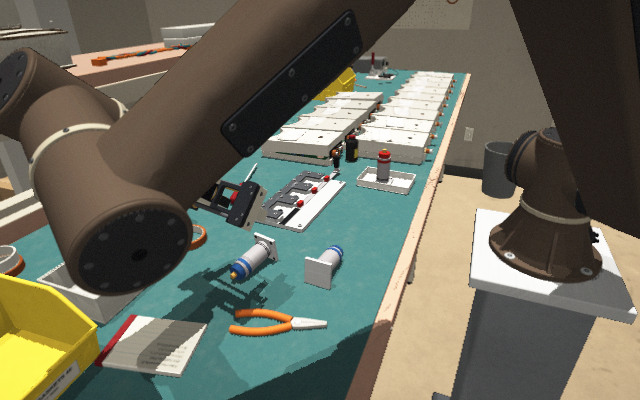

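Side picture: the gripper is at (225,200), over and behind cartridge A (255,257). Cartridge B is at (325,263), red stands in the tray at (384,165), and the knob is still out. The joint-4 sign is now known. I'll settle first, then descend.

Call:
{"api": "move_arm", "payload": {
  "deltas": [
    [0,0,0,0,0,0],
    [0,0,0,0,0,0],
    [0,0,0,0,0,0],
    [0,0,0,0,0,0],
    [0,0,0,0,0,0]
  ]
}}

```text
t: 15.5
eef_pos: [0.6204, 0.4299, 0.2883]
ee_rot: [3.137, -0.783, -1.769]
force: [-0.3, 0.6, -0.1]
width: 0.0875
```

```bash
cat >> h.py <<'E'
def tool(L=.164):
    s=st(); Rm=R.from_euler("xyz",s["ee_rot"]).as_matrix(); T=np.array(s["eef_pos"]); print("a",Rm[:,2].round(3),"jaw",Rm[:,1].round(3),"G",(T+L*Rm[:,2]).round(4)); return T,Rm
E
python3 -c "
from kin import *
T,Rm=tool(); print(ik(T,Rm,.15))"
```

```text
{'t': np.float64(15.5), 'q': array([ 0.933,  0.774,  0.209,  0.305, -1.733, -1.198]), 'eef_pos': array([0.62 , 0.43 , 0.288]), 'ee_rot': array([ 3.137, -0.783, -1.769]), 'force': array([-0.264,  0.579, -0.081]), 'width': np.float64(0.088)}
a [-0.143 -0.691 -0.709] jaw [-0.98   0.2    0.003] G [0.5969 0.3166 0.172 ]
[ 0.9255  0.7202  0.2594 -0.3164 -1.8298]
```

Call:
{"api": "move_arm", "payload": {
  "deltas": [
    [0,1.5,-25,0,0,0],
    [0,0,-35,0,0,0],
    [0,0,-35,0,0,0],
    [0,0,-32,0,0,0],
    [0,0,-15,0,0,0]
  ]
}}

```text
t: 15.92
eef_pos: [0.6194, 0.4307, 0.1404]
ee_rot: [3.131, -0.789, -1.765]
force: [0.0, -0.8, -0.7]
width: 0.0875
```

Call:
{"api": "move_arm", "payload": {
  "deltas": [
    [0,0,-5,0,0,0],
    [0,0,0,0,0,0],
    [0,0,0,0,0,0],
    [0,0,0,0,0,0],
    [0,0,0,0,0,0]
  ],
  "claw": 40
}}

```text
t: 16.33
eef_pos: [0.6209, 0.4323, 0.1421]
ee_rot: [3.138, -0.782, -1.769]
force: [-0.8, -0.3, -0.7]
width: 0.0746
```

Run:
```python
from h import *
T,Rm=tool(); a=save("side","s7.png"); save("top","t7.png")
cv2.imwrite("pics/c7.png",cv2.resize(a[180:310,170:370],(800,520),interpolation=2)[:,:,::-1])
```

```text
{'t': np.float64(16.333), 'q': array([ 0.934,  0.908,  0.131,  0.301, -1.529, -1.263]), 'eef_pos': array([0.621, 0.432, 0.142]), 'ee_rot': array([ 3.138, -0.782, -1.769]), 'force': array([-0.835, -0.337, -0.686]), 'width': np.float64(0.075)}
a [-0.142 -0.69  -0.709] jaw [-0.98   0.199  0.003] G [0.5976 0.3191 0.0258]
```

View pics/c7.png

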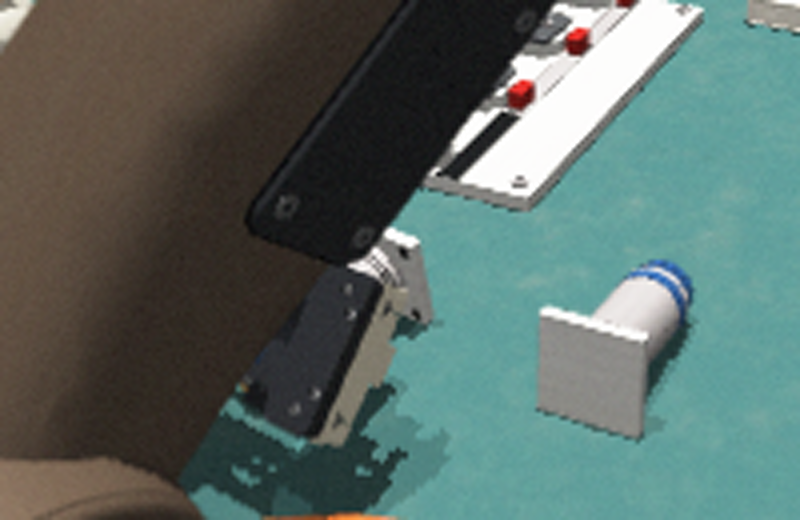

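Call:
{"api": "move_arm", "payload": {
  "deltas": [
    [-1,-1,-2.5,0,0,0],
    [0,0,0,0,0,0],
    [0,0,0,0,0,0],
    [0,0,0,0,0,0],
    [0,0,0,0,0,0]
  ],
  "claw": 255,
  "squeeze": 40
}}

```text
t: 16.85
eef_pos: [0.6195, 0.4308, 0.1372]
ee_rot: [3.136, -0.785, -1.768]
force: [0.3, -0.0, 0.3]
width: 0.0457
```

Call:
{"api": "move_arm", "payload": {
  "deltas": [
    [0,0,0,0,0,0],
    [0,0,0,0,0,0],
    [0,0,0,0,0,0],
    [0,0,0,0,0,0],
    [0,0,0,0,0,0]
  ]
}}

```text
t: 17.27
eef_pos: [0.6195, 0.4308, 0.1373]
ee_rot: [3.136, -0.785, -1.768]
force: [0.8, 0.1, -0.7]
width: 0.0381
```

Call:
{"api": "move_arm", "payload": {
  "deltas": [
    [0,0,10,0,0,0],
    [0,0,20,0,0,0],
    [0,0,25,0,0,0],
    [0,0,20,0,0,0],
    [0,0,10,0,0,0]
  ]
}}

```text
t: 17.68
eef_pos: [0.6198, 0.4312, 0.2257]
ee_rot: [3.138, -0.782, -1.769]
force: [0.7, 1.4, -2.8]
width: 0.0383
```

Run:
```python
from kin import *
T,Rm=tool(); G=T+.164*Rm[:,2]
u=-Rm[:,1]; u[2]=0;u/=np.linalg.norm(u); print("u",u)
p=T
for k in range(1,15):
    Rk=R.from_rotvec(u*np.radians(96.4*k/14)).as_matrix()@Rm; t=G-.164*Rk[:,2]; print(k,((t-p)*1e3).round(1),(u*96.4/14).round(2),ik(t,Rk,.15).round(2)); p=t
a=save("side","s8.png"); save("top","t8.png")
```

```text
{'t': np.float64(17.683), 'q': array([ 0.935,  0.825,  0.165,  0.301, -1.641, -1.229]), 'eef_pos': array([0.62 , 0.431, 0.226]), 'ee_rot': array([ 3.138, -0.782, -1.769]), 'force': array([ 0.714,  1.355, -2.813]), 'width': np.float64(0.038)}
a [-0.142 -0.69  -0.71 ] jaw [-0.98   0.199  0.002] G [0.5965 0.3181 0.1093]
u [ 0.9799 -0.1994  0.    ]
1 [ -2.9 -14.5  13. ] [ 6.75 -1.37  0.  ] [ 0.91  0.72  0.16 -0.27 -1.62]
2 [ -3.2 -15.9  11.1] [ 6.75 -1.37  0.  ] [ 0.89  0.66  0.11 -0.24 -1.51]
3 [ -3.5 -17.1   9.1] [ 6.75 -1.37  0.  ] [ 0.87  0.61  0.06 -0.2  -1.39]
4 [ -3.7 -18.1   7. ] [ 6.75 -1.37  0.  ] [ 0.85  0.56  0.   -0.15 -1.27]
5 [ -3.8 -18.7   4.7] [ 6.75 -1.37  0.  ] [ 0.82  0.52 -0.06 -0.1  -1.15]
6 [ -3.9 -19.2   2.4] [ 6.75 -1.37  0.  ] [ 0.79  0.48 -0.12 -0.04 -1.03]
7 [ -3.9 -19.3   0. ] [ 6.75 -1.37  0.  ] [ 0.76  0.44 -0.17  0.05 -0.9 ]
8 [ -3.9 -19.2  -2.4] [ 6.75 -1.37  0.  ] [ 0.73  0.42 -0.23  0.15 -0.78]
9 [ -3.8 -18.7  -4.7] [ 6.75 -1.37  0.  ] [ 0.69  0.4  -0.29  0.31 -0.67]
10 [ -3.7 -18.1  -6.9] [ 6.75 -1.37  0.  ] [ 0.65  0.39 -0.35  0.52 -0.58]
11 [ -3.5 -17.1  -9.1] [ 6.75 -1.37  0.  ] [ 0.61  0.39 -0.4   0.8  -0.52]
12 [ -3.2 -15.9 -11.1] [ 6.75 -1.37  0.  ] [ 0.57  0.4  -0.45  1.13 -0.51]
13 [ -3.  -14.5 -13. ] [ 6.75 -1.37  0.  ] [ 0.53  0.42 -0.49  1.45 -0.56]
14 [ -2.6 -12.9 -14.7] [ 6.75 -1.37  0.  ] [ 0.49  0.45 -0.53  1.69 -0.65]
```

Call:
{"api": "move_arm", "payload": {
  "deltas": [
    [-2.9,-14.5,13,6.75,-1.37,0],
    [-3.2,-15.9,11.1,6.75,-1.37,0],
    [-3.5,-17.1,9.1,6.75,-1.37,0],
    [-3.7,-18.1,7,6.75,-1.37,0],
    [-3.8,-18.7,4.7,6.75,-1.37,0]
  ]
}}

```text
t: 18.2
eef_pos: [0.6018, 0.3458, 0.2665]
ee_rot: [3.138, -0.179, -1.769]
force: [-0.3, -0.3, -2.5]
width: 0.0379
```

Call:
{"api": "move_arm", "payload": {
  "deltas": [
    [-3.9,-19.2,2.4,6.75,-1.37,0],
    [-3.9,-19.3,0,6.75,-1.37,0],
    [-3.9,-19.2,-2.4,6.75,-1.37,0],
    [-1.9,-9.4,-2.1,3.37,-0.69,0],
    [-1.9,-9.3,-2.6,3.37,-0.69,0]
  ]
}}

```text
t: 18.62
eef_pos: [0.5857, 0.2682, 0.2615]
ee_rot: [3.137, 0.299, -1.771]
force: [-0.3, -0.1, -4.1]
width: 0.0383
```

Call:
{"api": "move_arm", "payload": {
  "deltas": [
    [-1.9,-9.2,-3.2,3.37,-0.69,0],
    [-1.8,-8.9,-3.7,3.37,-0.69,0],
    [-1.8,-8.7,-4.3,3.37,-0.69,0],
    [-1.7,-8.4,-4.8,3.37,-0.69,0],
    [-1.6,-8.1,-5.3,3.37,-0.69,0]
  ]
}}

```text
t: 19.03
eef_pos: [0.577, 0.2263, 0.2396]
ee_rot: [3.138, 0.598, -1.769]
force: [-0.1, -1.0, -3.4]
width: 0.0378
```

Call:
{"api": "move_arm", "payload": {
  "deltas": [
    [-1.6,-7.8,-5.8,3.37,-0.69,0],
    [-1.5,-7.4,-6.3,3.37,-0.69,0],
    [-1.5,-7.1,-6.7,3.37,-0.69,0],
    [-1.3,-6.6,-7.1,3.37,-0.69,0],
    [-1.3,-6.3,-7.6,3.37,-0.69,0]
  ]
}}

```text
t: 19.45
eef_pos: [0.5702, 0.191, 0.2063]
ee_rot: [3.141, 0.899, -1.768]
force: [-1.4, 0.2, -4.8]
width: 0.0384
```

Run:
```python
from h import *
T,Rm=tool(); a=save("side","s9.png"); save("top","t9.png")
cv2.imwrite("pics/c8.png",cv2.resize(a[150:300,180:380],(800,600),interpolation=2)[:,:,::-1])
```

```text
{'t': np.float64(19.45), 'q': array([ 0.216,  0.445, -0.174, -1.145, -0.906,  0.323]), 'eef_pos': array([0.57 , 0.191, 0.206]), 'ee_rot': array([ 3.141,  0.899, -1.768]), 'force': array([-1.371,  0.152, -4.823]), 'width': np.float64(0.038)}
a [ 0.153  0.768 -0.622] jaw [-0.981  0.196  0.001] G [0.5952 0.3169 0.1042]
```

View pics/c8.png

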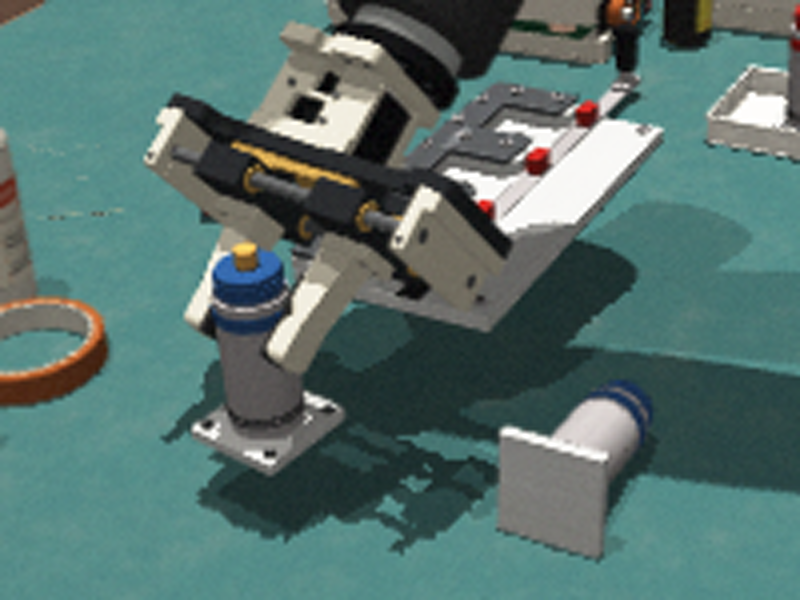

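The cartridge is held upright at about (265,380) in the crop, and B is undisturbed at (570,480). I will load A straight into the left pocket: set it on the apron, re-grip so it sits flat, then slide it in.

Call:
{"api": "move_arm", "payload": {
  "deltas": [
    [0,-5,8,0,0,0],
    [0.5,-20,8,0,0,1],
    [0.5,-25,0,0,0,1],
    [0.5,-25,0,0,0,1],
    [0.5,-25,0,0,0,1]
  ]
}}

```text
t: 19.97
eef_pos: [0.5727, 0.0912, 0.225]
ee_rot: [-3.139, 0.894, -1.692]
force: [1.0, -0.4, -3.3]
width: 0.0382
```

Call:
{"api": "move_arm", "payload": {
  "deltas": [
    [0.5,-25,0,0,0,1],
    [0.5,-25,0,0,0,1],
    [0.5,-25,0,0,0,1],
    [0.5,-25,0,0,0,1],
    [0.5,-25,0,0,0,1.3]
  ]
}}

```text
t: 20.38
eef_pos: [0.5755, -0.0342, 0.2249]
ee_rot: [-3.14, 0.893, -1.602]
force: [1.7, 0.8, -3.8]
width: 0.0382
```

Call:
{"api": "move_arm", "payload": {
  "deltas": [
    [0,-20,0,0,0,0],
    [0,0,0,0,0,0],
    [0,0,0,0,0,0],
    [0,0,0,0,0,0],
    [0,0,0,0,0,0]
  ]
}}

```text
t: 20.8
eef_pos: [0.5754, -0.0524, 0.2243]
ee_rot: [-3.14, 0.896, -1.602]
force: [-0.6, 0.6, -3.1]
width: 0.0384
```

Run:
```python
from kin import *
T,Rm=tool(); print(proj("side",W([.6397,-.0174,-.0351],np.array([(-64,90,12),(-93,119,12),(-35,119,12),(-35,61,12)])/1e3)))
a=save("side","s10.png"); save("top","t10.png")
cv2.imwrite("pics/c9.png",cv2.resize(a[110:260,220:420],(800,600),interpolation=2)[:,:,::-1])
```

```text
{'t': np.float64(20.8), 'q': array([-0.16 ,  0.498, -0.068, -0.928, -1.316,  0.527]), 'eef_pos': array([ 0.575, -0.052,  0.224]), 'ee_rot': array([-3.14 ,  0.896, -1.602]), 'force': array([-0.627,  0.614, -3.125]), 'width': np.float64(0.038)}
a [ 0.026  0.781 -0.625] jaw [-0.999  0.033 -0.001] G [0.5797 0.0756 0.1218]
[[302.1264 215.0895]
 [307.0682 222.6136]
 [287.3091 218.0425]
 [297.5121 208.0627]]
```

View pics/c9.png

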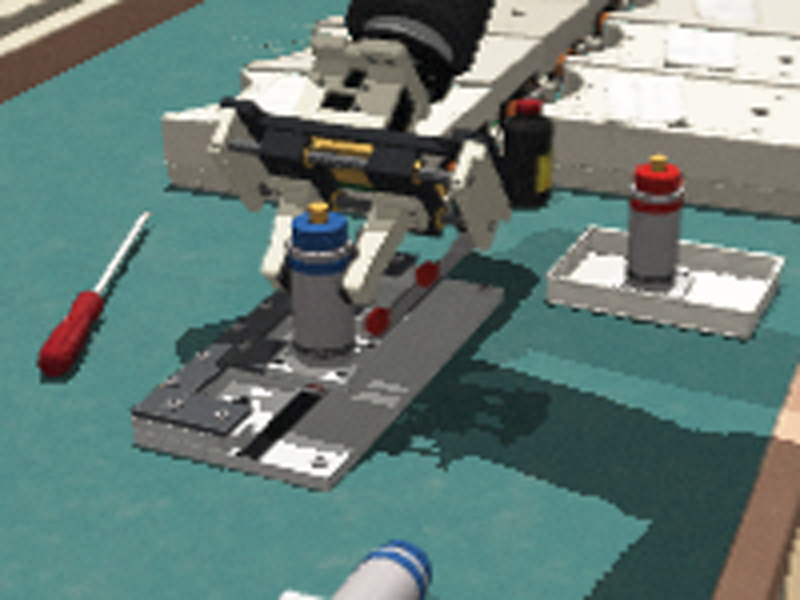

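Call:
{"api": "move_arm", "payload": {
  "deltas": [
    [-1,-1,-12,0,0,0],
    [0,0,-14,0,0,0],
    [0,0,-8,0,0,0],
    [0,0,-2,0,0,0],
    [0,0,0,0,0,0]
  ]
}}

```text
t: 21.32
eef_pos: [0.574, -0.0544, 0.1858]
ee_rot: [3.138, 0.898, -1.608]
force: [-0.1, 0.5, -2.5]
width: 0.0379
```

Call:
{"api": "move_arm", "payload": {
  "deltas": [
    [0,0,-2,0,0,0],
    [0,0,-1,0,0,0],
    [0,0,-1,0,0,0],
    [0,0,0,0,0,0],
    [0,0,0,0,0,0]
  ]
}}

```text
t: 21.73
eef_pos: [0.5744, -0.0545, 0.1839]
ee_rot: [-3.14, 0.897, -1.603]
force: [-0.2, 0.6, -2.8]
width: 0.0384
```

Call:
{"api": "move_arm", "payload": {
  "deltas": [
    [0,0,-1,0,0,0],
    [0,0,-1,0,0,0],
    [0,0,0,0,0,0],
    [0,0,0,0,0,0],
    [0,0,0,0,0,0]
  ]
}}

```text
t: 22.15
eef_pos: [0.5744, -0.0544, 0.1817]
ee_rot: [-3.14, 0.897, -1.604]
force: [0.1, -0.4, -3.4]
width: 0.0389
```

Call:
{"api": "move_arm", "payload": {
  "deltas": [
    [0,0,-1,0,0,0],
    [0,0,-1,0,0,0],
    [0,0,0,0,0,0],
    [0,0,0,0,0,0],
    [0,0,0,0,0,0]
  ]
}}

```text
t: 22.57
eef_pos: [0.5745, -0.0547, 0.181]
ee_rot: [-3.138, 0.898, -1.601]
force: [-2.1, -2.4, 6.5]
width: 0.0382
```

Call:
{"api": "move_arm", "payload": {
  "deltas": [
    [0,0,-1,0,0,0],
    [0,0,-1,0,0,0],
    [0,0,0,0,0,0],
    [0,0,0,0,0,0],
    [0,0,0,0,0,0]
  ]
}}

```text
t: 22.98
eef_pos: [0.5745, -0.055, 0.1807]
ee_rot: [-3.136, 0.899, -1.599]
force: [-4.2, -6.8, 18.6]
width: 0.0385
```

Call:
{"api": "move_arm", "payload": {
  "deltas": [
    [0,0,2,0,0,0],
    [0,0,0.5,0,0,0],
    [0,0,0,0,0,0],
    [0,0,0,0,0,0],
    [0,0,0,0,0,0]
  ],
  "claw": 100
}}

```text
t: 23.4
eef_pos: [0.5743, -0.0543, 0.1799]
ee_rot: [-3.141, 0.897, -1.604]
force: [-0.5, -0.4, -0.4]
width: 0.053
```

Call:
{"api": "move_arm", "payload": {
  "deltas": [
    [0,0,0,0,0,0],
    [0,0,0,0,0,0],
    [0,0,0,0,0,0],
    [0,0,0,0,0,0],
    [0,0,0,0,0,0]
  ]
}}

```text
t: 23.82
eef_pos: [0.5744, -0.0544, 0.1801]
ee_rot: [-3.14, 0.897, -1.604]
force: [0.6, 1.0, 0.6]
width: 0.053
```

Run:
```python
from kin import *
T,Rm=tool(); print(proj("side",W([.6397,-.0174,-.0351],np.array([(-64,90,12),(-93,119,20),(-35,119,20),(-35,61,20),(-64,90,124)])/1e3)))
a=save("side","s11.png"); save("top","t11.png")
cv2.imwrite("pics/c10.png",cv2.resize(a[160:240,260:360],(800,640),interpolation=2)[:600,:,::-1])
```

```text
{'t': np.float64(23.817), 'q': array([-0.168,  0.561, -0.086, -0.944, -1.273,  0.598]), 'eef_pos': array([ 0.574, -0.054,  0.18 ]), 'ee_rot': array([-3.14 ,  0.897, -1.604]), 'force': array([0.564, 1.002, 0.609]), 'width': np.float64(0.053)}
a [ 0.027  0.781 -0.624] jaw [-0.999  0.034 -0.001] G [0.5788 0.0737 0.0778]
[[302.1264 215.0895]
 [306.9719 219.9487]
 [287.1417 215.4206]
 [297.3886 205.5231]
 [300.499  176.86  ]]
```

View pics/c10.png

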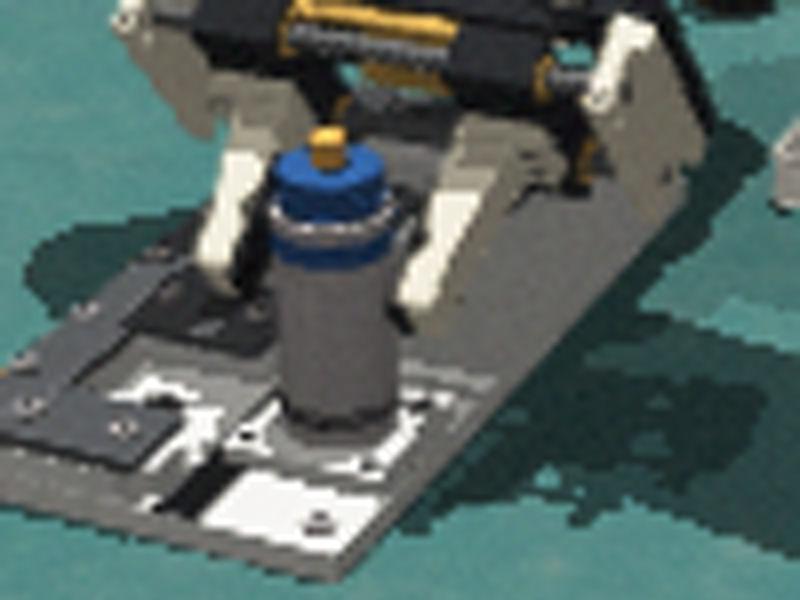

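Call:
{"api": "move_arm", "payload": {
  "deltas": [
    [0,0,0,0,0,0],
    [0,0,0,0,0,0],
    [0,0,0,0,0,0],
    [0,0,0,0,0,0],
    [0,0,0,0,0,0]
  ],
  "claw": 255,
  "squeeze": 20
}}

```text
t: 24.33
eef_pos: [0.5744, -0.0545, 0.1802]
ee_rot: [-3.14, 0.897, -1.604]
force: [0.2, -0.3, -0.4]
width: 0.0386
```

Call:
{"api": "move_arm", "payload": {
  "deltas": [
    [3,0,0,0,0,0],
    [6,-0.2,0,0,0,0],
    [6,-0.2,0,0,0,0],
    [6,-0.2,0,0,0,0],
    [6,-0.2,0,0,0,0]
  ]
}}

```text
t: 24.75
eef_pos: [0.6011, -0.0544, 0.18]
ee_rot: [3.139, 0.9, -1.606]
force: [-3.9, 2.8, 2.1]
width: 0.0386
```

Call:
{"api": "move_arm", "payload": {
  "deltas": [
    [6,-0.2,0,0,0,0],
    [6,-0.2,0,0,0,0],
    [6,-0.2,0,0,0,0],
    [6,-0.2,0,0,0,0],
    [5,-0.2,0,0,0,0]
  ]
}}

```text
t: 25.17
eef_pos: [0.6306, -0.0553, 0.18]
ee_rot: [3.14, 0.899, -1.605]
force: [-5.2, 2.8, 3.5]
width: 0.0386
```

Call:
{"api": "move_arm", "payload": {
  "deltas": [
    [3,-0.1,0,0,0,0],
    [2,-0.1,0,0,0,0],
    [1,0,0,0,0,0],
    [1,0,0,0,0,0],
    [0,0,0,0,0,0]
  ]
}}

```text
t: 25.58
eef_pos: [0.6373, -0.0556, 0.1801]
ee_rot: [3.141, 0.899, -1.604]
force: [-3.9, 3.8, 2.7]
width: 0.0387
```

Call:
{"api": "move_arm", "payload": {
  "deltas": [
    [1,0,0,0,0,0],
    [1,0,0,0,0,0],
    [0,0,0,0,0,0],
    [0,0,0,0,0,0],
    [0,0,0,0,0,0]
  ]
}}

```text
t: 26.0
eef_pos: [0.6393, -0.0557, 0.1801]
ee_rot: [3.141, 0.899, -1.604]
force: [-4.8, 3.8, 2.1]
width: 0.0386
```

Call:
{"api": "move_arm", "payload": {
  "deltas": [
    [1,0,0,0,0,0],
    [1,0,0,0,0,0],
    [0,0,0,0,0,0],
    [0,0,0,0,0,0],
    [0,0,0,0,0,0]
  ]
}}

```text
t: 26.42
eef_pos: [0.6413, -0.0557, 0.1801]
ee_rot: [3.141, 0.899, -1.604]
force: [-3.6, 3.2, 2.3]
width: 0.0384
```

Call:
{"api": "move_arm", "payload": {
  "deltas": [
    [1,0,0,0,0,0],
    [1,0,0,0,0,0],
    [0,0,0,0,0,0],
    [0,0,0,0,0,0],
    [0,0,0,0,0,0]
  ]
}}

```text
t: 26.83
eef_pos: [0.6426, -0.0557, 0.1801]
ee_rot: [3.138, 0.899, -1.605]
force: [-6.3, 2.8, 3.6]
width: 0.0388
```

Run:
```python
from kin import *
T,Rm=tool(); P=W([.6397,-.0174,-.0351],np.array([(0,90,12),(0,90,124),(-29,61,12),(-29,119,20)])/1e3); print(proj("side",P),proj("top",P))
a=save("side","s12.png"); save("top","t12.png")
o=a[160:240,260:360]
cv2.imwrite("pics/c11.png",cv2.resize(o,(800,640),interpolation=2)[:600,:,::-1])
```

```text
{'t': np.float64(26.833), 'q': array([-0.151,  0.632,  0.062, -0.934, -1.311,  0.523]), 'eef_pos': array([ 0.643, -0.056,  0.18 ]), 'ee_rot': array([ 3.138,  0.899, -1.605]), 'force': array([-6.308,  2.816,  3.592]), 'width': np.float64(0.039)}
a [ 0.024  0.782 -0.622] jaw [-0.999  0.032  0.002] G [0.6465 0.0727 0.078 ]
[[281.2203 210.4039]
 [278.547  172.8953]
 [295.585  207.6442]
 [285.1415 214.9636]] [[310.1014 168.4903]
 [307.8565 158.6138]
 [319.7621 179.002 ]
 [299.059  177.4598]]
```

View pics/c11.png

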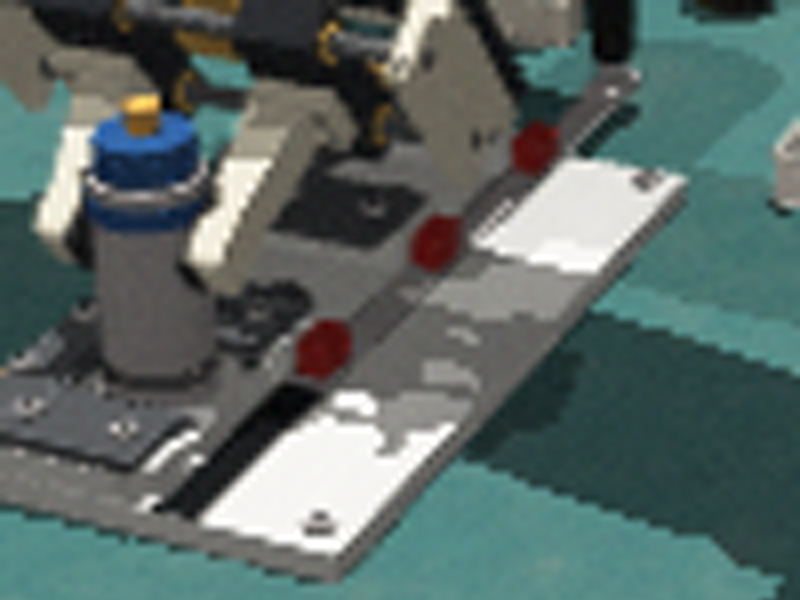

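Call:
{"api": "move_arm", "payload": {
  "deltas": [
    [1,0,0,0,0,0],
    [1,0,0,0,0,0],
    [0,0,0,0,0,0],
    [0,0,0,0,0,0],
    [0,0,0,0,0,0]
  ]
}}

```text
t: 27.35
eef_pos: [0.6435, -0.0556, 0.18]
ee_rot: [3.134, 0.9, -1.607]
force: [-11.7, 2.1, 5.5]
width: 0.0384
```

Call:
{"api": "move_arm", "payload": {
  "deltas": [
    [1,0,0,0,0,0],
    [0,0,0,0,0,0],
    [0,0,0,0,0,0],
    [0,0,0,0,0,0],
    [0,0,0,0,0,0]
  ]
}}

```text
t: 27.77
eef_pos: [0.6439, -0.0556, 0.1801]
ee_rot: [3.132, 0.9, -1.608]
force: [-13.6, 1.5, 7.1]
width: 0.0383
```

Call:
{"api": "move_arm", "payload": {
  "deltas": [
    [-2,0,0,0,0,0],
    [0,0,0,0,0,0],
    [0,0,0,0,0,0],
    [0,0,0,0,0,0],
    [0,0,0,0,0,0]
  ],
  "claw": 60
}}

```text
t: 28.18
eef_pos: [0.6449, -0.0567, 0.1802]
ee_rot: [-3.139, 0.897, -1.603]
force: [1.0, 0.3, 0.2]
width: 0.0646
```

Call:
{"api": "move_arm", "payload": {
  "deltas": [
    [0,-12,10,0,0,0],
    [-1,-27,21,0,0,0],
    [-1,-27,21,0,0,0],
    [-1,-27,21,0,0,0],
    [-1,-20,35,0,0,0]
  ]
}}

```text
t: 28.6
eef_pos: [0.6395, -0.172, 0.287]
ee_rot: [3.136, 0.897, -1.61]
force: [0.9, 0.1, -0.9]
width: 0.067
```

Call:
{"api": "move_arm", "payload": {
  "deltas": [
    [-15,5,30,0,0,0],
    [-22,15,10,-0.6,0,0],
    [-22,31,0,-0.6,0,0],
    [-22,31,0,-0.7,0,0],
    [-22,31,0,-0.7,0,0]
  ],
  "claw": 0
}}

```text
t: 29.02
eef_pos: [0.5363, -0.0566, 0.329]
ee_rot: [-3.136, 0.851, -1.602]
force: [0.6, 1.3, -0.1]
width: 0.0868
```

Call:
{"api": "move_arm", "payload": {
  "deltas": [
    [-20,31,0,-0.7,0,0],
    [-20,31,0,-0.7,0,0],
    [-20,31,0,-0.7,0,0],
    [-20,31,0,-0.7,0,0],
    [-20,31,0,-0.7,0,0]
  ]
}}

```text
t: 29.43
eef_pos: [0.4366, 0.0991, 0.329]
ee_rot: [-3.133, 0.79, -1.599]
force: [0.4, 0.6, 1.2]
width: 0.0876
```

Run:
```python
from kin import *
T,Rm=tool()
a=save("side","s13.png"); b=save("top","t13.png")
o=np.zeros((600,800,3),np.uint8)
o[:350,:400]=cv2.resize(a[155:225,250:330],(400,350),interpolation=2); o[:400,400:]=cv2.resize(b[135:215,280:360],(400,400),interpolation=2)
o[360:,:400]=cv2.resize(a[235:303,290:403],(400,240),interpolation=2)
cv2.imwrite("pics/c12.png",o[:,:,::-1])
P=W([.6397,-.0174,-.0351],np.array([(0,90,12),(0,90,124)])/1e3); print(proj("side",P),proj("top",P))
for n in("side","top"): print([(r["xy"],round(r["score"],2)) for t in("cartridge_1","cartridge_1_foot","lock_knob") for r in arm.spot_point(t,n)])
```

```text
{'t': np.float64(29.433), 'q': array([ 0.187,  0.093, -0.338, -0.88 , -1.116,  0.18 ]), 'eef_pos': array([0.437, 0.099, 0.329]), 'ee_rot': array([-3.133,  0.79 , -1.599]), 'force': array([0.381, 0.568, 1.154]), 'width': np.float64(0.088)}
a [ 0.029  0.71  -0.703] jaw [-0.999  0.035 -0.006] G [0.4413 0.2155 0.2136]
[[281.2203 210.4039]
 [278.547  172.8953]] [[310.1014 168.4903]
 [307.8565 158.6138]]
[([310.9, 262.5], 0.92), ([279.1, 196.6], 0.83), ([283.0, 210.7], 0.77), ([305.1, 276.8], 0.22), ([337.3, 160.5], 0.64)]
[([309.5, 164.0], 0.79), ([310.9, 163.1], 0.74), ([424.2, 182.8], 0.87)]
```

View pics/c12.png

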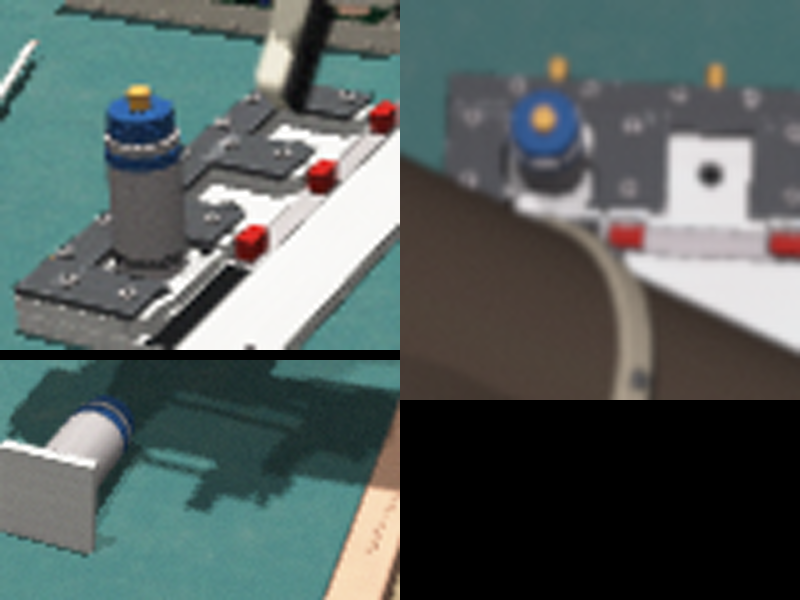

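The left pocket's cartridge looks home (top crop cap (543,120), foot under the lips). Cartridge B was knocked aside: its foot corner moved from (332,264) to (318,264) in the side view. I'll refit its pose from the silhouette, since few pictures are left to view.

```bash
cat > sil.py <<'E'
from fit import *
from scipy.optimize import minimize
th=np.arctan2(9,80)
def frame(p):
    d=np.array([np.cos(p[2])*np.cos(th),np.sin(p[2])*np.cos(th),-np.sin(th)]);l=np.array([-np.sin(p[2]),np.cos(p[2]),0]);return d,l,np.cross(d,l)
def model(n,p,shape=(1600,2560),s=4):
    d,l,u=frame(p);o=np.array([p[0],p[1],.025])-.045*d; t=np.linspace(0,2*np.pi,24)
    m=np.zeros(shape,np.uint8)
    parts=[[o+d*a+l*.029*i+u*.029*j for a in(0,.008) for i in(-1,1) for j in(-1,1)]]
    for s0,s1,r in((.008,.088,.02),(.088,.102,.0175),(.102,.112,.005)):
        parts.append([o+d*a+(l*np.cos(k)+u*np.sin(k))*r for a in(s0,s1) for k in t])
    for P in parts: cv2.fillConvexPoly(m,cv2.convexHull(np.round((proj(n,np.array(P))+.5)*s).astype(np.int32)),1)
    return cv2.resize(m.astype(np.float32),(640,400),interpolation=cv2.INTER_AREA)
def seg(f,seed,rad=45):
    im=cv2.imread(f).astype(int); B,G,Rr=im[...,0],im[...,1],im[...,2]
    bench=((G-Rr)>0.25*G)&(np.abs(G-B)<0.25*G)
    m=(~bench).astype(np.uint8); y,x=np.ogrid[:400,:640]; m[(x-seed[0])**2+(y-seed[1])**2>rad**2]=0
    c,lab,stt,cen=cv2.connectedComponentsWithStats(m); k=lab[int(seed[1]),int(seed[0])]; return (lab==k).astype(np.float32)*(k>0)
def sfit(p0,views):
    def cost(v):
        p=[v[0],v[1],v[2]]; c=0
        for n,M in views: A=model(n,p); c+=1-np.minimum(A,M).sum()/np.maximum(A,M).sum()
        return c/len(views)
    best=min((minimize(cost,q,method="Nelder-Mead",options=dict(initial_simplex=np.array([q,q+[.01,0,0],q+[0,.01,0],q+[0,0,.1]]),xatol=1e-4,fatol=1e-4)) for q in (np.array(p0),np.array(p0)+[0,0,.15],np.array(p0)-[0,0,.15])),key=lambda r:r.fun); return best.x,best.fun
E
python3 - <<'E'
from sil import *
for v in ([("side",seg("pics/side0.png",(325,264)))],[("top",seg("pics/top0.png",(240,240)))]):
    print(v[0][0],v[0][1].sum(),sfit([.43,.25,-1.6],v))
M=seg("pics/s13.png",(311,264)); print(M.sum(), [ (c.min(),c.max()) for c in np.nonzero(M)])
x,f=sfit([.465,.25,-1.6],[("side",M)]); print("B now",x,np.degrees(x[2]),f)
d,l,u=frame(x); o=np.array([x[0],x[1],.025]); print("grip68",o+d*.023)
E
```

```text
side 1069.0 (array([ 0.4386,  0.2577, -1.6106]), np.float64(0.04756277799606323))
top 708.0 (array([ 0.4361,  0.2592, -1.6273]), np.float64(0.0898827314376831))
1083.0 [(np.int64(245), np.int64(289)), (np.int64(290), np.int64(327))]Traceback (most recent call last):
  File "<stdin>", line 5, in <module>
  File "sil.py", line 24, in sfit
    best=min((minimize(cost,q,method="Nelder-Mead",options=dict(initial_simplex=np.array([q,q+[.01,0,0],q+[0,.01,0],q+[0,0,.1]]),xatol=1e-4,fatol=1e-4)) for q in (np.array(p0),np.array(p0)+[0,0,.15],np.array(p0)-[0,0,.15])),key=lambda r:r.fun); return best.x,best.fun
  File "sil.py", line 24, in <genexpr>
    best=min((minimize(cost,q,method="Nelder-Mead",options=dict(initial_simplex=np.array([q,q+[.01,0,0],q+[0,.01,0],q+[0,0,.1]]),xatol=1e-4,fatol=1e-4)) for q in (np.array(p0),np.array(p0)+[0,0,.15],np.array(p0)-[0,0,.15])),key=lambda r:r.fun); return best.x,best.fun
              ~~~~~~~~^^^^^^^^^^^^^^^^^^^^^^^^^^^^^^^^^^^^^^^^^^^^^^^^^^^^^^^^^^^^^^^^^^^^^^^^^^^^^^^^^^^^^^^^^^^^^^^^^^^^^^^^^^^^^^^^^^^^^^^^^^^^^^^^^^
    res = _minimize_neldermead(fun, x0, args, callback, bounds=bounds,
                               **options)
    fsim[j] = func(sim[j])
              ~~~~^^^^^^^^
    fx = function(np.copy(x), *(wrapper_args + args))
  File "sil.py", line 22, in cost
    for n,M in views: A=model(n,p); c+=1-np.minimum(A,M).sum()/np.maximum(A,M).sum()
                        ~~~~~^^^^^
  File "sil.py", line 12, in model
    for P in parts: cv2.fillConvexPoly(m,cv2.convexHull(np.round((proj(n,np.array(P))+.5)*s).astype(np.int32)),1)
                                                                  ~~~~^^^^^^^^^^^^^^^
  File "h.py", line 17, in proj
    K,k1,T=cam(n); P=np.atleast_2d(P)
           ~~~^^^
  File "h.py", line 5, in cam
    c=arm.calibration(n); return np.array(c["intrinsics"]),c["k1"],np.array(c["T"])
ValueError: time passes only in moves, steps and waits
```

```bash
sed -i 's/^def cam(n):/from functools import lru_cache\n@lru_cache\ndef cam(n):/' h.py
python3 - <<'E'
from sil import *
M=seg("pics/s13.png",(311,264))
x,f=sfit([.465,.25,-1.6],[("side",M)]); print("B now",x,np.degrees(x[2]),f)
d,l,u=frame(x); o=np.array([x[0],x[1],.025]); print("grip68",o+d*.023)
print(arm.get_state()["t"])
E
```

```text
B now [ 0.4673  0.27   -1.5458] -88.57058606151047 0.04077625274658203
grip68 [0.4678 0.2471 0.0224]
29.8333
```

Call:
{"api": "move_arm", "payload": {
  "deltas": [
    [6.5,6.4,-10,0,0,0.7],
    [6.5,6.4,-10,0,0,0.7],
    [6.5,6.4,-10,0,0,0.7],
    [6.5,6.4,-10,0,0,0.7],
    [6.5,6.4,-10,0,0,0.6]
  ]
}}

```text
t: 30.25
eef_pos: [0.471, 0.1297, 0.2772]
ee_rot: [-3.136, 0.791, -1.543]
force: [0.1, -0.5, -0.2]
width: 0.0873
```

Call:
{"api": "move_arm", "payload": {
  "deltas": [
    [0,0,-20,0,0,0],
    [0,0,-25,0,0,0],
    [0,0,-25,0,0,0],
    [0,0,-20,0,0,0],
    [0,0,-10,0,0,0]
  ]
}}

```text
t: 30.67
eef_pos: [0.4699, 0.1293, 0.1751]
ee_rot: [-3.141, 0.79, -1.547]
force: [-0.3, -0.8, -0.3]
width: 0.0874
```

Call:
{"api": "move_arm", "payload": {
  "deltas": [
    [0,0,0,0,0,0],
    [0,0,0,0,0,0],
    [0,0,0,0,0,0],
    [0,0,0,0,0,0],
    [0,0,0,0,0,0]
  ]
}}

```text
t: 31.08
eef_pos: [0.4702, 0.1307, 0.1794]
ee_rot: [-3.132, 0.791, -1.538]
force: [-0.4, 0.9, 0.0]
width: 0.0874
```

Run:
```python
from sil import *
T,Rm=tool(); save("side","s14.png")
M=seg("pics/s14.png",(305,272)); print(M.sum(), [ (c.min(),c.max()) for c in np.nonzero(M)])
m=[(r["score"],r["pixels"].sum(),r["xy"]) for r in arm.masks_of("cartridge_1","side")]; print(m)
```

```text
{'t': np.float64(31.083), 'q': array([ 0.191,  0.395, -0.349, -1.016, -0.969,  0.507]), 'eef_pos': array([0.47 , 0.131, 0.179]), 'ee_rot': array([-3.132,  0.791, -1.538]), 'force': array([-0.391,  0.894,  0.025]), 'width': np.float64(0.087)}
a [-0.014  0.711 -0.703] jaw [-1.    -0.026 -0.007] G [0.468  0.2473 0.0642]
1089.0 [(np.int64(245), np.int64(289)), (np.int64(289), np.int64(327))]
[(0.79, np.int64(265), [275.7, 185.7]), (0.6, np.int64(1058), [310.4, 265.7])]
```

Call:
{"api": "move_arm", "payload": {
  "deltas": [
    [-1,0,-12,0,0,0],
    [0,0,-14,0,0,0],
    [0,0,-10,0,0,0],
    [0,0,-5,0,0,0],
    [0,0,0,0,0,0]
  ]
}}

```text
t: 31.6
eef_pos: [0.4686, 0.1305, 0.1362]
ee_rot: [-3.138, 0.791, -1.543]
force: [-0.1, -0.2, -0.1]
width: 0.0879
```

Call:
{"api": "move_arm", "payload": {
  "deltas": [
    [0,0,0,0,0,0],
    [0,0,0,0,0,0],
    [0,0,0,0,0,0],
    [0,0,0,0,0,0],
    [0,0,0,0,0,0]
  ],
  "claw": 255,
  "squeeze": 40
}}

```text
t: 32.02
eef_pos: [0.469, 0.1306, 0.1376]
ee_rot: [-3.134, 0.791, -1.54]
force: [-0.5, 0.6, -0.5]
width: 0.0597
```

Call:
{"api": "move_arm", "payload": {
  "deltas": [
    [0,0,0,0,0,0],
    [0,0,0,0,0,0],
    [0,0,0,0,0,0],
    [0,0,0,0,0,0],
    [0,0,0,0,0,0]
  ]
}}

```text
t: 32.43
eef_pos: [0.469, 0.1306, 0.1372]
ee_rot: [-3.135, 0.791, -1.54]
force: [0.8, -0.4, 0.8]
width: 0.0384
```

Call:
{"api": "move_arm", "payload": {
  "deltas": [
    [0,0,10,0,0,0],
    [0,0,20,0,0,0],
    [0,0,25,0,0,0],
    [0,0,20,0,0,0],
    [0,0,10,0,0,0]
  ]
}}

```text
t: 32.85
eef_pos: [0.4691, 0.1305, 0.2248]
ee_rot: [-3.131, 0.791, -1.537]
force: [0.8, -0.0, -4.2]
width: 0.0382
```

Run:
```python
from kin import *
T,Rm=tool(); G=T+.164*Rm[:,2]; save("side","s15.png")
print([(r["score"],r["pixels"].sum(),r["xy"]) for r in arm.masks_of("cartridge_1","side")])
u=Rm[:,1].copy(); u[2]=0;u/=np.linalg.norm(u); print("u",u)
a0=np.degrees(np.arccos(-Rm[2,2])); print("tilt",a0)
p=T
N=20
for k in range(1,N+1):
    Rk=R.from_rotvec(u*np.radians(96.4*k/N)).as_matrix()@Rm; t=G-.164*Rk[:,2]; print(k,((t-p)*1e3).round(1).tolist(),(u*96.4/N).round(2),t.round(3)); p=t
```

```text
{'t': np.float64(32.85), 'q': array([ 0.208,  0.312, -0.336, -0.968, -1.011,  0.402]), 'eef_pos': array([0.469, 0.13 , 0.225]), 'ee_rot': array([-3.131,  0.791, -1.537]), 'force': array([ 0.846, -0.015, -4.192]), 'width': np.float64(0.038)}
a [-0.013  0.711 -0.703] jaw [-1.    -0.026 -0.007] G [0.4669 0.247  0.1095]
[(0.86, np.int64(420), [278.9, 199.5]), (0.85, np.int64(1126), [309.8, 232.0])]
u [-0.9997 -0.026   0.    ]
tilt 45.29819306051208
1 [-0.3, 10.1, 9.4] [-4.82 -0.13  0.  ] [0.469 0.141 0.234]
2 [-0.3, 10.9, 8.5] [-4.82 -0.13  0.  ] [0.469 0.151 0.243]
3 [-0.3, 11.5, 7.6] [-4.82 -0.13  0.  ] [0.468 0.163 0.25 ]
4 [-0.3, 12.1, 6.6] [-4.82 -0.13  0.  ] [0.468 0.175 0.257]
5 [-0.3, 12.6, 5.5] [-4.82 -0.13  0.  ] [0.468 0.188 0.262]
6 [-0.3, 13.1, 4.4] [-4.82 -0.13  0.  ] [0.467 0.201 0.267]
7 [-0.3, 13.4, 3.3] [-4.82 -0.13  0.  ] [0.467 0.214 0.27 ]
8 [-0.4, 13.6, 2.2] [-4.82 -0.13  0.  ] [0.467 0.228 0.272]
9 [-0.4, 13.7, 1.0] [-4.82 -0.13  0.  ] [0.466 0.242 0.273]
10 [-0.4, 13.8, -0.1] [-4.82 -0.13  0.  ] [0.466 0.255 0.273]
11 [-0.4, 13.7, -1.3] [-4.82 -0.13  0.  ] [0.465 0.269 0.272]
12 [-0.4, 13.6, -2.4] [-4.82 -0.13  0.  ] [0.465 0.283 0.27 ]
13 [-0.3, 13.3, -3.6] [-4.82 -0.13  0.  ] [0.465 0.296 0.266]
14 [-0.3, 13.0, -4.7] [-4.82 -0.13  0.  ] [0.464 0.309 0.261]
15 [-0.3, 12.5, -5.7] [-4.82 -0.13  0.  ] [0.464 0.321 0.256]
16 [-0.3, 12.0, -6.8] [-4.82 -0.13  0.  ] [0.464 0.333 0.249]
17 [-0.3, 11.4, -7.8] [-4.82 -0.13  0.  ] [0.463 0.345 0.241]
18 [-0.3, 10.7, -8.7] [-4.82 -0.13  0.  ] [0.463 0.356 0.232]
19 [-0.3, 9.9, -9.6] [-4.82 -0.13  0.  ] [0.463 0.366 0.223]
20 [-0.2, 9.1, -10.4] [-4.82 -0.13  0.  ] [0.463 0.375 0.212]
```

Held (width 38 mm, −4 N) and lifted. Now I stand it up.

Call:
{"api": "move_arm", "payload": {
  "deltas": [
    [-0.3,10.1,9.4,-4.82,-0.13,0],
    [-0.3,10.9,8.5,-4.82,-0.13,0],
    [-0.3,11.5,7.6,-4.82,-0.13,0],
    [-0.3,12.1,6.6,-4.82,-0.13,0],
    [-0.3,12.6,5.5,-4.82,-0.13,0]
  ]
}}

```text
t: 33.37
eef_pos: [0.467, 0.1883, 0.2592]
ee_rot: [-3.137, 0.366, -1.542]
force: [0.5, -1.5, -5.8]
width: 0.038
```

Call:
{"api": "move_arm", "payload": {
  "deltas": [
    [-0.3,13.1,4.4,-4.82,-0.13,0],
    [-0.3,13.4,3.3,-4.82,-0.13,0],
    [-0.4,13.6,2.2,-4.82,-0.13,0],
    [-0.4,13.7,1,-4.82,-0.13,0],
    [-0.4,13.8,-0.1,-4.82,-0.13,0]
  ]
}}

```text
t: 33.78
eef_pos: [0.4646, 0.2557, 0.2692]
ee_rot: [-3.139, -0.057, -1.541]
force: [-0.3, -0.9, -4.1]
width: 0.0383
```

Call:
{"api": "move_arm", "payload": {
  "deltas": [
    [-0.4,13.7,-1.3,-4.82,-0.13,0],
    [-0.4,13.6,-2.4,-4.82,-0.13,0],
    [-0.3,13.3,-3.6,-4.82,-0.13,0],
    [-0.3,13,-4.7,-4.82,-0.13,0],
    [-0.3,12.5,-5.7,-4.82,-0.13,0]
  ]
}}

```text
t: 34.2
eef_pos: [0.4633, 0.3218, 0.2511]
ee_rot: [-3.141, -0.477, -1.54]
force: [0.3, 0.1, -3.1]
width: 0.0381
```

Call:
{"api": "move_arm", "payload": {
  "deltas": [
    [-0.3,12,-6.8,-4.82,-0.13,0],
    [-0.3,11.4,-7.8,-4.82,-0.13,0],
    [-0.3,10.7,-8.7,-4.82,-0.13,0],
    [-0.3,9.9,-9.6,-4.82,-0.13,0],
    [-0.2,9.1,-10.4,-4.82,-0.13,0]
  ]
}}

```text
t: 34.62
eef_pos: [0.4621, 0.375, 0.2073]
ee_rot: [3.139, -0.897, -1.538]
force: [0.1, -1.0, -4.7]
width: 0.0383
```

Run:
```python
from kin import *
T,Rm=tool(); save("side","s16.png")
for r in arm.masks_of("cartridge_1","side"):
    print(r["score"],r["pixels"].sum(),r["xy"])
print([(r["xy"],round(r["score"],2)) for t in("cartridge_1","cartridge_1_foot") for r in arm.spot_point(t,"side")])
G=T+.164*Rm[:,2]; print(proj("side",[G-[0,0,.067-.045],G-[0,0,.067]]))
print("target apron3",W([.6397,-.0174,-.0351],np.array([[-.064,-.09,.012]])), "seat3",W([.6397,-.0174,-.0351],np.array([[0,-.09,.012]])))
```

```text
{'t': np.float64(34.617), 'q': array([ 1.117,  0.646, -0.337,  0.376, -1.434, -1.306]), 'eef_pos': array([0.462, 0.375, 0.207]), 'ee_rot': array([ 3.139, -0.897, -1.538]), 'force': array([ 0.108, -1.039, -4.662]), 'width': np.float64(0.038)}
a [ 0.024 -0.781 -0.624] jaw [-1.    -0.031  0.001] G [0.4659 0.2469 0.105 ]
0.18 522 [325.9, 177.8]
[]
[[315.1156 234.6562]
 [315.5561 252.1726]]
target apron3 [[ 0.5726 -0.1051  0.012 ]] seat3 [[ 0.6365 -0.1073  0.012 ]]
```

Call:
{"api": "move_arm", "payload": {
  "deltas": [
    [0,-15,6,0,0,-0.3],
    [0.8,-29,6,0,0,-0.3],
    [0.8,-29,0,0,0,-0.3],
    [0.8,-29,0,0,0,-0.3],
    [0.8,-29,0,0,0,-0.3]
  ]
}}

```text
t: 35.23
eef_pos: [0.4654, 0.2416, 0.2224]
ee_rot: [-3.14, -0.888, -1.568]
force: [1.0, -0.4, -2.7]
width: 0.038
```

Call:
{"api": "move_arm", "payload": {
  "deltas": [
    [0.8,-29,0,0,0,-0.3],
    [0.8,-29,0,0,0,-0.3],
    [0.8,-29,0,0,0,-0.3],
    [0.8,-29,0,0,0,-0.3],
    [0.8,-29,0,0,0,-0.3]
  ]
}}

```text
t: 35.65
eef_pos: [0.4692, 0.0965, 0.2224]
ee_rot: [-3.139, -0.888, -1.595]
force: [0.6, 1.3, -2.9]
width: 0.0383
```

Call:
{"api": "move_arm", "payload": {
  "deltas": [
    [0.8,-29,0,0,0,-0.3],
    [0.8,-28,0,0,0,-0.4],
    [0.7,-18,0,0,0,0],
    [0,0,0,0,0,0],
    [0,0,0,0,0,0]
  ]
}}

```text
t: 36.07
eef_pos: [0.4713, 0.0217, 0.2224]
ee_rot: [-3.138, -0.889, -1.609]
force: [0.4, 0.5, -4.2]
width: 0.0383
```

Run:
```python
from kin import *
T,Rm=tool(); save("side","s17.png")
print([(r["xy"],round(r["score"],2)) for t in("cartridge_1","cartridge_1_foot","tested_1","lock_knob") for r in arm.spot_point(t,"side")])
G=T+.164*Rm[:,2]; print(proj("side",[G-[0,0,.067-.045],G-[0,0,.067]]))
```

```text
{'t': np.float64(36.067), 'q': array([ 0.632,  0.392, -0.889,  0.762, -1.086, -1.317]), 'eef_pos': array([0.471, 0.022, 0.222]), 'ee_rot': array([-3.138, -0.889, -1.609]), 'force': array([ 0.361,  0.514, -4.151]), 'width': np.float64(0.038)}
a [-0.027 -0.776 -0.63 ] jaw [-0.999  0.036 -0.002] G [ 0.467  -0.1056  0.1191]
[([280.1, 193.2], 0.78), ([365.0, 164.5], 0.67), ([282.3, 211.4], 0.86), ([380.5, 167.7], 0.77), ([336.2, 159.2], 0.52)]
[[363.3918 166.4151]
 [362.8201 180.7061]]
```

Call:
{"api": "move_arm", "payload": {
  "deltas": [
    [16,0,0,0,0,0],
    [24,0,0,0,0,0],
    [26,0,0,0,0,0],
    [24,0,0,0,0,0],
    [16,0,0,0,0,0]
  ]
}}

```text
t: 36.73
eef_pos: [0.5801, 0.0246, 0.2213]
ee_rot: [-3.139, -0.892, -1.604]
force: [0.0, 0.3, -2.9]
width: 0.0378
```

Call:
{"api": "move_arm", "payload": {
  "deltas": [
    [0,0,-10,0,0,0],
    [0,0,-12,0,0,0],
    [0,0,-10,0,0,0],
    [0,0,-3,0,0,0],
    [0,0,0,0,0,0]
  ]
}}

```text
t: 37.15
eef_pos: [0.577, 0.0235, 0.1852]
ee_rot: [3.139, -0.894, -1.601]
force: [-1.1, -0.8, -4.0]
width: 0.038
```

Call:
{"api": "move_arm", "payload": {
  "deltas": [
    [0,0,-1,0,0,0],
    [0,0,-1,0,0,0],
    [0,0,0,0,0,0],
    [0,0,0,0,0,0],
    [0,0,0,0,0,0]
  ]
}}

```text
t: 37.57
eef_pos: [0.578, 0.0236, 0.1849]
ee_rot: [-3.139, -0.892, -1.606]
force: [-0.3, -0.5, -4.3]
width: 0.0386
```

Call:
{"api": "move_arm", "payload": {
  "deltas": [
    [0,0,-1,0,0,0],
    [0,0,-1,0,0,0],
    [0,0,0,0,0,0],
    [0,0,0,0,0,0],
    [0,0,0,0,0,0]
  ]
}}

```text
t: 37.98
eef_pos: [0.5782, 0.0238, 0.1837]
ee_rot: [-3.139, -0.894, -1.606]
force: [-2.3, 3.4, 5.2]
width: 0.0382
```

```bash
python3 -c "
from h import *
tool()"
```

```text
{'t': np.float64(37.983), 'q': array([ 0.502,  0.561, -0.709,  0.872, -1.069, -1.278]), 'eef_pos': array([0.578, 0.024, 0.184]), 'ee_rot': array([-3.139, -0.894, -1.606]), 'force': array([-2.263,  3.44 ,  5.18 ]), 'width': np.float64(0.038)}
a [-0.024 -0.779 -0.626] jaw [-0.999  0.032 -0.002] G [ 0.5743 -0.104   0.0809]
```

Call:
{"api": "move_arm", "payload": {
  "deltas": [
    [0,0,1,0,0,0],
    [0,0,0,0,0,0],
    [0,0,0,0,0,0],
    [0,0,0,0,0,0],
    [0,0,0,0,0,0]
  ],
  "claw": 100
}}

```text
t: 38.4
eef_pos: [0.5779, 0.0234, 0.1835]
ee_rot: [-3.14, -0.892, -1.605]
force: [0.6, 0.3, 0.1]
width: 0.0527
```

Call:
{"api": "move_arm", "payload": {
  "deltas": [
    [0,0,0,0,0,0],
    [0,0,0,0,0,0],
    [0,0,0,0,0,0],
    [0,0,0,0,0,0],
    [0,0,0,0,0,0]
  ]
}}

```text
t: 38.82
eef_pos: [0.5779, 0.0236, 0.1835]
ee_rot: [-3.14, -0.892, -1.605]
force: [0.7, 0.4, 0.4]
width: 0.0536
```

Run:
```python
from kin import *
T,Rm=tool(); a=save("side","s18.png"); b=save("top","t18.png")
for n in("side","top"): print([(r["xy"],round(r["score"],2)) for t in("cartridge_1","cartridge_1_foot") for r in arm.spot_point(t,n)])
P=W([.6397,-.0174,-.0351],np.array([(-64,-90,12),(-64,-90,124),(-64,-90,57)])/1e3)+[.002,0,0]; print(proj("side",P),proj("top",P))
# brass/blue cap centroid near
for n,im in(("side",a),("top",b)):
    i=im.astype(int); m=(i[...,2]>i[...,0]*1.8)&(i[...,2]>i[...,1]*1.3)&(i[...,2]>50)
    c,l,s,ce=cv2.connectedComponentsWithStats(m.astype(np.uint8)); print(n,[(s[k,4],ce[k].round(1)) for k in range(1,c) if s[k,4]>15])
P=W([.6397,-.0174,-.0351],np.array([(-64,-90,107),(0,90,107)])/1e3); print(proj("side",P),proj("top",P))
```

```text
{'t': np.float64(38.817), 'q': array([ 0.502,  0.561, -0.709,  0.87 , -1.068, -1.277]), 'eef_pos': array([0.578, 0.024, 0.184]), 'ee_rot': array([-3.14 , -0.892, -1.605]), 'force': array([0.673, 0.356, 0.415]), 'width': np.float64(0.054)}
a [-0.025 -0.778 -0.628] jaw [-0.999  0.033 -0.001] G [ 0.5738 -0.1041  0.0806]
[([331.3, 171.0], 0.85), ([278.5, 195.4], 0.83), ([279.8, 209.3], 0.6)]
[([313.5, 162.4], 0.53)]
[[328.2883 187.3481]
 [328.0868 152.9013]
 [328.2101 173.8778]] [[373.0603 193.1329]
 [378.0047 185.9211]
 [374.9191 190.4215]]
side [(np.int32(93), array([277.6, 178.9])), (np.int32(35), array([278.1, 186.8]))]
top [(np.int32(28), array([309.5, 154.8])), (np.int32(99), array([376.3, 187.4]))]
[[328.7539 158.4202]
 [278.9691 178.8375]] [[377.1851 187.8931]
 [308.2293 160.2541]]
```

Call:
{"api": "move_arm", "payload": {
  "deltas": [
    [0,0,0,0,0,0],
    [0,0,0,0,0,0],
    [0,0,0,0,0,0],
    [0,0,0,0,0,0],
    [0,0,0,0,0,0]
  ],
  "claw": 255,
  "squeeze": 20
}}

```text
t: 39.53
eef_pos: [0.5781, 0.0236, 0.1836]
ee_rot: [-3.14, -0.892, -1.605]
force: [1.9, -0.7, -0.0]
width: 0.0387
```

Call:
{"api": "move_arm", "payload": {
  "deltas": [
    [3,-1,0,0,0,0],
    [6,-0.4,0,0,0,0],
    [6,-0.2,0,0,0,0],
    [6,-0.2,0,0,0,0],
    [6,-0.2,0,0,0,0]
  ]
}}

```text
t: 39.95
eef_pos: [0.6055, 0.0213, 0.1835]
ee_rot: [-3.141, -0.893, -1.605]
force: [-2.9, 0.3, 0.3]
width: 0.0384
```

Call:
{"api": "move_arm", "payload": {
  "deltas": [
    [6,-0.2,0,0,0,0],
    [6,-0.2,0,0,0,0],
    [6,-0.2,0,0,0,0],
    [6,-0.2,0,0,0,0],
    [5,-0.2,0,0,0,0]
  ]
}}

```text
t: 40.37
eef_pos: [0.6347, 0.0205, 0.1835]
ee_rot: [-3.14, -0.892, -1.605]
force: [-3.1, 0.0, 2.1]
width: 0.0388
```

Call:
{"api": "move_arm", "payload": {
  "deltas": [
    [3,-0.1,0,0,0,0],
    [2,-0.1,0,0,0,0],
    [1,0,0,0,0,0],
    [1,0,0,0,0,0],
    [0,0,0,0,0,0]
  ]
}}

```text
t: 40.78
eef_pos: [0.641, 0.0204, 0.1836]
ee_rot: [-3.14, -0.892, -1.605]
force: [-2.0, 0.2, 0.9]
width: 0.0384
```

Call:
{"api": "move_arm", "payload": {
  "deltas": [
    [1,0,0,0,0,0],
    [1,0,0,0,0,0],
    [0,0,0,0,0,0],
    [0,0,0,0,0,0],
    [0,0,0,0,0,0]
  ]
}}

```text
t: 41.2
eef_pos: [0.6429, 0.0204, 0.1835]
ee_rot: [-3.14, -0.892, -1.605]
force: [-4.0, 1.1, 0.2]
width: 0.0385
```

Call:
{"api": "move_arm", "payload": {
  "deltas": [
    [1,0,0,0,0,0],
    [1,0,0,0,0,0],
    [0,0,0,0,0,0],
    [0,0,0,0,0,0],
    [0,0,0,0,0,0]
  ]
}}

```text
t: 41.62
eef_pos: [0.6437, 0.02, 0.1836]
ee_rot: [3.14, -0.894, -1.604]
force: [-10.3, 5.0, 4.6]
width: 0.0384
```

```bash
python3 -c "
from h import *
tool()"
```

```text
{'t': np.float64(41.617), 'q': array([ 0.446,  0.628, -0.567,  0.885, -1.104, -1.197]), 'eef_pos': array([0.644, 0.02 , 0.184]), 'ee_rot': array([ 3.14 , -0.894, -1.604]), 'force': array([-10.289,   4.952,   4.65 ]), 'width': np.float64(0.038)}
a [-0.027 -0.779 -0.626] jaw [-0.999  0.034  0.001] G [ 0.6393 -0.1077  0.0808]
```

Call:
{"api": "move_arm", "payload": {
  "deltas": [
    [1,0,0,0,0,0],
    [0.5,0,0,0,0,0],
    [0,0,0,0,0,0],
    [0,0,0,0,0,0],
    [0,0,0,0,0,0]
  ]
}}

```text
t: 42.03
eef_pos: [0.6446, 0.0197, 0.1838]
ee_rot: [3.139, -0.895, -1.604]
force: [-14.6, 6.9, 8.2]
width: 0.0385
```

Call:
{"api": "move_arm", "payload": {
  "deltas": [
    [-2,0,0,0,0,0],
    [0,0,0,0,0,0],
    [0,0,0,0,0,0],
    [0,0,0,0,0,0],
    [0,0,0,0,0,0]
  ],
  "claw": 60
}}

```text
t: 42.45
eef_pos: [0.6449, 0.0205, 0.1837]
ee_rot: [-3.139, -0.892, -1.605]
force: [0.5, 0.5, -0.2]
width: 0.0646
```

Call:
{"api": "move_arm", "payload": {
  "deltas": [
    [0,7,10,0,0,0],
    [0,15,30,0,0,0],
    [0,15,35,0,0,0],
    [0,10,38,0,0,0],
    [0,0,38,0,0,0]
  ]
}}

```text
t: 42.87
eef_pos: [0.6446, 0.0698, 0.3367]
ee_rot: [-3.141, -0.892, -1.602]
force: [0.9, 1.7, -0.1]
width: 0.0672
```

Call:
{"api": "move_arm", "payload": {
  "deltas": [
    [0,0,30,0,0,0],
    [-5,-25,0,5,0,0],
    [-5,-30,0,5,0,0],
    [-5,-30,0,5,0,0],
    [-5,-30,0,5,0,0]
  ]
}}

```text
t: 43.28
eef_pos: [0.624, -0.0479, 0.3658]
ee_rot: [3.132, -0.539, -1.595]
force: [-1.2, -1.2, -0.0]
width: 0.0669
```

Call:
{"api": "move_arm", "payload": {
  "deltas": [
    [-5,-30,0,5,0,0],
    [-5,-30,0,5,0,0],
    [-5,-30,0,5,0,0],
    [-5,-30,0,5,0,0],
    [-5,-30,0,5,0,0]
  ]
}}

```text
t: 43.7
eef_pos: [0.5992, -0.1979, 0.3659]
ee_rot: [3.122, -0.102, -1.59]
force: [0.7, -0.7, -0.3]
width: 0.067
```

Run:
```python
from kin import *
T,Rm=tool()
a=save("side","s19.png"); b=save("top","t19.png")
o=np.zeros((600,800,3),np.uint8)
o[:,:]=cv2.resize(a[130:235,245:385],(800,600),interpolation=2)
cv2.imwrite("pics/c13.png",o[:,:,::-1])
for n in("side","top"): print([(t,r["xy"],round(r["score"],2)) for t in("cartridge_1","cartridge_1_foot","lock_knob","tested_1") for r in arm.spot_point(t,n)])
P=W([.6397,-.0174,-.0351],np.array([(0,-90,12),(0,-90,57),(0,-90,124),(0,90,12),(0,90,57),(0,90,124),(-39.5,-215,45)])/1e3)+[.002,0,0]; print(proj("side",P),proj("top",P))
```

```text
{'t': np.float64(43.7), 'q': array([ 0.021,  0.311, -0.198,  0.114, -1.089, -0.096]), 'eef_pos': array([ 0.599, -0.198,  0.366]), 'ee_rot': array([ 3.122, -0.102, -1.59 ]), 'force': array([ 0.659, -0.726, -0.345]), 'width': np.float64(0.067)}
a [-0.022 -0.102 -0.995] jaw [-1.     0.021  0.02 ] G [ 0.5956 -0.2146  0.2028]
[('cartridge_1', [311.2, 170.4], 0.8), ('cartridge_1', [280.6, 197.3], 0.65), ('lock_knob', [334.3, 161.3], 0.9), ('tested_1', [383.8, 167.9], 0.61)]
[('cartridge_1', [375.4, 169.0], 0.79), ('lock_knob', [424.9, 183.5], 0.66), ('lock_knob', [372.4, 171.1], 0.65), ('tested_1', [417.3, 244.7], 0.77)]
[[309.4189 183.8232]
 [309.0088 170.5767]
 [308.3721 149.9698]
 [280.5708 210.2729]
 [279.5142 195.6655]
 [277.8658 172.785 ]
 [336.4704 161.6382]] [[373.819  170.7435]
 [375.6946 167.0985]
 [378.8054 161.0538]
 [310.1171 167.801 ]
 [309.2731 164.0557]
 [307.8746 157.8495]
 [421.1545 184.4765]]
```

View pics/c13.png

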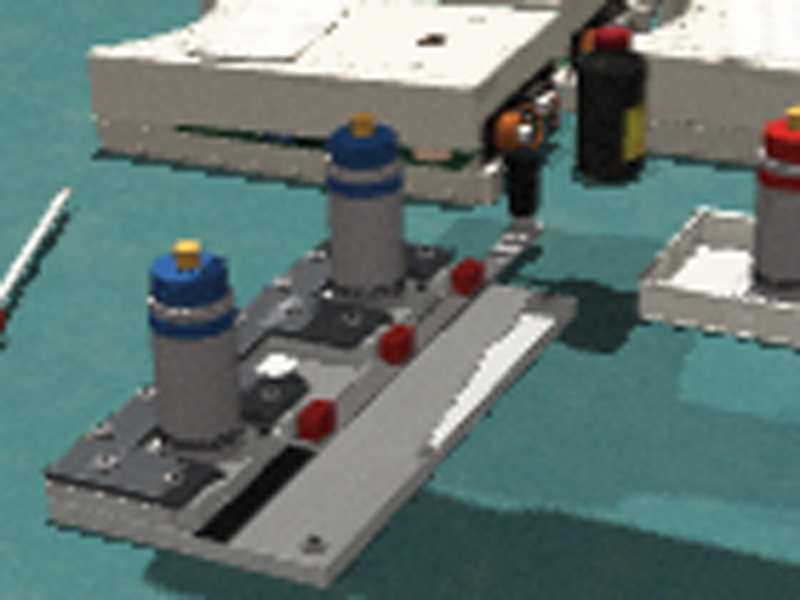

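Both blue cartridges stand home (ports at about (278,173) and (308,151), where predicted) and red stands in the tray. Now I lock the slide.

Call:
{"api": "move_arm", "payload": {
  "deltas": [
    [-3,-16,0,3,-0.6,0],
    [-2.5,-16.5,0,2.85,-0.65,0],
    [0,0,-25,0,0,0],
    [0,0,-30,0,0,0],
    [0,0,-30,0,0,0]
  ]
}}

```text
t: 44.62
eef_pos: [0.5943, -0.2297, 0.2794]
ee_rot: [3.141, -0.005, -1.593]
force: [0.6, -0.2, -1.7]
width: 0.0672
```

Call:
{"api": "move_arm", "payload": {
  "deltas": [
    [0,0,-25,0,0,0],
    [0,0,-15,0,0,0],
    [0,0,0,0,0,0],
    [0,0,0,0,0,0],
    [0,0,0,0,0,0]
  ]
}}

```text
t: 45.03
eef_pos: [0.5948, -0.2297, 0.2408]
ee_rot: [3.14, -0.005, -1.592]
force: [0.6, 0.4, 0.5]
width: 0.0673
```

Run:
```python
from kin import *
T,Rm=tool(.159); save("side","s20.png"); save("top","t20.png")
for n in("side","top"): print([(t,r["xy"],round(r["score"],2)) for t in("lock_knob",) for r in arm.spot_point(t,n)])
```

```text
{'t': np.float64(45.033), 'q': array([-0.061,  0.441, -0.273,  0.007, -0.86 ,  0.035]), 'eef_pos': array([ 0.595, -0.23 ,  0.241]), 'ee_rot': array([ 3.14 , -0.005, -1.592]), 'force': array([0.602, 0.356, 0.536]), 'width': np.float64(0.067)}
a [-0.002 -0.005 -1.   ] jaw [-1.     0.021  0.002] G [ 0.5944 -0.2306  0.0818]
[('lock_knob', [332.4, 162.8], 0.78), ('lock_knob', [280.3, 325.0], 0.36)]
[]
```

Call:
{"api": "move_arm", "payload": {
  "deltas": [
    [-1,0,-12,0,0,0],
    [0,0,-14,0,0,0],
    [0,0,-7,0,0,0],
    [0,0,0,0,0,0],
    [0,0,0,0,0,0]
  ]
}}

```text
t: 45.65
eef_pos: [0.593, -0.2302, 0.2068]
ee_rot: [3.138, -0.005, -1.593]
force: [0.0, 1.1, 0.6]
width: 0.0671
```

Call:
{"api": "move_arm", "payload": {
  "deltas": [
    [0,0,0,0,0,0],
    [0,0,0,0,0,0],
    [0,0,0,0,0,0],
    [0,0,0,0,0,0],
    [0,0,0,0,0,0]
  ],
  "claw": 255,
  "squeeze": 25
}}

```text
t: 46.07
eef_pos: [0.5931, -0.2302, 0.2069]
ee_rot: [3.139, -0.005, -1.593]
force: [-0.9, -0.3, -0.3]
width: 0.0392
```

Call:
{"api": "move_arm", "payload": {
  "deltas": [
    [0,0,0,0,0,0],
    [0,0,0,0,0,0],
    [0,0,0,0,0,0],
    [0,0,0,0,0,0],
    [0,0,0,0,0,0]
  ]
}}

```text
t: 46.48
eef_pos: [0.5943, -0.2301, 0.2068]
ee_rot: [-3.142, -0.005, -1.593]
force: [4.9, -0.8, -2.3]
width: 0.0179
```

Call:
{"api": "move_arm", "payload": {
  "deltas": [
    [0,2,0,0,0,0],
    [0,5,0,0,0,0],
    [0.5,5,0,0,0,0],
    [0,5,0,0,0,0],
    [0.5,5,0,0,0,0]
  ]
}}

```text
t: 46.9
eef_pos: [0.5952, -0.2084, 0.2068]
ee_rot: [3.141, -0.005, -1.593]
force: [5.3, -3.8, -3.5]
width: 0.0172
```

Call:
{"api": "move_arm", "payload": {
  "deltas": [
    [0,5,0,0,0,0],
    [0,5,0,0,0,0],
    [0.5,5,0,0,0,0],
    [0,4,0,0,0,0],
    [0,0,0,0,0,0]
  ]
}}

```text
t: 47.32
eef_pos: [0.596, -0.1887, 0.2068]
ee_rot: [-3.141, -0.005, -1.593]
force: [6.3, 1.1, -5.1]
width: 0.0175
```

Call:
{"api": "move_arm", "payload": {
  "deltas": [
    [0,2,0,0,0,0],
    [0,1,0,0,0,0],
    [0,0,0,0,0,0],
    [0,0,0,0,0,0],
    [0,0,0,0,0,0]
  ]
}}

```text
t: 47.73
eef_pos: [0.596, -0.1861, 0.2068]
ee_rot: [-3.141, -0.005, -1.593]
force: [6.3, -1.4, -5.2]
width: 0.0177
```

Call:
{"api": "move_arm", "payload": {
  "deltas": [
    [0,1,0,0,0,0],
    [0,1,0,0,0,0],
    [0,0,0,0,0,0],
    [0,0,0,0,0,0],
    [0,0,0,0,0,0]
  ]
}}

```text
t: 48.15
eef_pos: [0.5961, -0.1849, 0.2068]
ee_rot: [-3.141, -0.006, -1.593]
force: [7.7, -6.8, -6.1]
width: 0.0172
```

Call:
{"api": "move_arm", "payload": {
  "deltas": [
    [0,1,0,0,0,0],
    [0,0.5,0,0,0,0],
    [0,0,0,0,0,0],
    [0,0,0,0,0,0],
    [0,0,0,0,0,0]
  ]
}}

```text
t: 48.57
eef_pos: [0.5961, -0.1846, 0.2068]
ee_rot: [-3.141, -0.007, -1.593]
force: [8.2, -15.6, -8.5]
width: 0.0174
```

End stop reached (45.5 mm of travel, force rising to 16 N). Release and retreat.

Call:
{"api": "move_arm", "payload": {
  "deltas": [
    [0,-1,0,0,0,0],
    [0,0,0,0,0,0],
    [0,0,0,0,0,0],
    [0,0,0,0,0,0],
    [0,0,0,0,0,0]
  ],
  "claw": 60
}}

```text
t: 48.98
eef_pos: [0.5943, -0.1834, 0.2065]
ee_rot: [3.138, -0.005, -1.593]
force: [0.2, 0.0, -0.5]
width: 0.0453
```

Call:
{"api": "move_arm", "payload": {
  "deltas": [
    [0,0,10,0,0,0],
    [0,0,30,0,0,0],
    [0,0,40,0,0,0],
    [0,0,40,0,0,0],
    [0,0,40,0,0,0]
  ]
}}

```text
t: 49.4
eef_pos: [0.594, -0.1835, 0.3692]
ee_rot: [3.138, -0.005, -1.593]
force: [1.4, 0.5, -0.5]
width: 0.0672
```

Call:
{"api": "move_arm", "payload": {
  "deltas": [
    [-10,-20,20,0,0,0],
    [-20,-30,0,0,0,0],
    [-20,-30,0,0,0,0],
    [-20,-30,0,0,0,0],
    [-20,-30,0,0,0,0]
  ]
}}

```text
t: 49.82
eef_pos: [0.5032, -0.3244, 0.3879]
ee_rot: [3.14, -0.005, -1.592]
force: [-0.4, -0.1, -0.2]
width: 0.0669
```

Call:
{"api": "move_arm", "payload": {
  "deltas": [
    [-20,-30,0,0,0,0],
    [-20,-30,0,0,0,0],
    [-10,-20,0,0,0,0],
    [0,0,0,0,0,0],
    [0,0,0,0,0,0]
  ]
}}

```text
t: 50.23
eef_pos: [0.4535, -0.4045, 0.3873]
ee_rot: [3.139, -0.005, -1.596]
force: [0.2, -0.5, -0.2]
width: 0.067
```

Run:
```python
from kin import *
st(); a=save("side","s21.png"); b=save("top","t21.png")
for n in("side","top"): print(n,[(t,r["xy"],round(r["score"],2)) for t in("cartridge_1","cartridge_1_foot","lock_knob","tested_1","tray_alu","grease_bottle","pliers") for r in arm.spot_point(t,n)])
rp=[.6397,-.0174,-.0351]
P=W(rp,np.array([(0,-90,57),(0,90,57),(-39.5,-170,45)])/1e3)+[.002,0,0]; print(proj("side",P),proj("top",P))
# red lugs / caps by colour, compare with the locked first picture
def reds(im,x0,x1,y0,y1):
    i=im.astype(int); m=(i[...,0]>90)&(i[...,0]>2.2*i[...,1]); m[:y0]=0;m[y1:]=0;m[:,:x0]=0;m[:,x1:]=0
    c,l,s,ce=cv2.connectedComponentsWithStats(m.astype(np.uint8)); return [(int(s[k,4]),ce[k].round(1).tolist()) for k in range(1,c) if s[k,4]>6]
f=lambda n:cv2.imread("pics/"+n)[:,:,::-1]
for n in("top0.png","t21.png"): print(n,reds(f(n),280,450,140,270))
for n in("side0.png","s21.png"): print(n,reds(f(n),240,400,130,240))
L=W(rp,np.array([(-39.5,90,26.5),(-39.5,0,26.5),(-39.5,-90,26.5)])/1e3); print("locked lugs",proj("top",L),proj("side",L))
```

```text
{'t': np.float64(50.233), 'q': array([-0.405,  0.26 , -0.171,  0.006, -1.14 ,  0.378]), 'eef_pos': array([ 0.454, -0.405,  0.387]), 'ee_rot': array([ 3.139, -0.005, -1.596]), 'force': array([ 0.226, -0.457, -0.2  ]), 'width': np.float64(0.067)}
side [('cartridge_1', [311.2, 170.9], 0.66), ('cartridge_1', [277.6, 192.2], 0.59), ('cartridge_1_foot', [279.6, 209.7], 0.77), ('lock_knob', [329.7, 162.5], 0.6), ('lock_knob', [278.4, 195.8], 0.26), ('tray_alu', [385.6, 184.3], 0.78), ('grease_bottle', [351.2, 156.9], 0.6), ('grease_bottle', [296.6, 201.3], 0.6), ('pliers', [279.3, 323.2], 0.85)]
top [('cartridge_1', [313.2, 164.4], 0.95), ('cartridge_1', [376.4, 168.4], 0.7), ('cartridge_1_foot', [306.8, 167.2], 0.88), ('cartridge_1_foot', [416.7, 243.5], 0.74), ('lock_knob', [404.6, 181.6], 0.77), ('lock_knob', [315.3, 165.2], 0.38), ('tested_1', [418.1, 244.3], 0.63), ('tray_alu', [416.0, 249.5], 0.63), ('pliers', [183.7, 230.3], 0.87), ('pliers', [341.1, 167.5], 0.51), ('pliers', [471.1, 191.1], 0.43)]
[[309.0088 170.5767]
 [279.5142 195.6655]
 [331.1367 166.6044]] [[375.6946 167.0985]
 [309.2731 164.0557]
 [404.3691 183.6871]]
top0.png [(110, [377.5, 163.4]), (17, [309.6, 181.1]), (18, [341.5, 183.0]), (21, [374.4, 184.4])]
t21.png [(18, [308.5, 181.0]), (17, [340.6, 182.9]), (20, [373.0, 184.4]), (112, [422.0, 243.9])]
side0.png [(11, [351.7, 135.5]), (36, [307.8, 153.8]), (11, [320.7, 181.9]), (36, [241.5, 186.6]), (12, [307.4, 194.2]), (18, [292.5, 208.5])]
s21.png [(11, [351.7, 135.5]), (37, [384.6, 152.9]), (11, [320.3, 182.1]), (36, [241.5, 186.6]), (15, [307.1, 194.7]), (16, [292.1, 208.9])]
locked lugs [[309.0223 181.1777]
 [341.3689 182.7185]
 [373.937  184.2655]] [[293.7493 208.5729]
 [308.5586 194.3004]
 [321.5098 181.8194]]
```

```bash
python3 -c "
from station import arm
print(arm.job_done(), arm.get_state()['t'])"
```

```text
the job is handed in; nothing more can be done
the job is handed in; nothing more can be done
```

The changeover is done and handed in at about 50 s of the 210 s. No verdict was reported.

**What I did:**
- I drew the lock slide fully out by the knob.
- I slid the red-capped cartridge out of the right pocket and stood it in the aluminium tray.
- Only two blue-capped cartridges were on the bench, both lying down. I stood each one up and slid them home into the left and right pockets.
- I pushed the slide back in until it met its stop.

**Last checks:**
- **Slide:** both end stops were felt as a sharp force rise. In the final picture the lugs sit about 1 px (roughly 2.5 mm) further in than at the locked start.
- **Blue cartridges:** each met the back stop while I pushed, at 14–15 N. Both show within about 2 px of where I predicted in both cameras, except the left one in the top view, about 4 px off. I took that for network scatter.
- **Red cartridge:** it stands in the tray.
- **Bystanders:** in the final side picture the grease bottle is within about 1 px of its start and the pliers within about 3 px.
- **Arm:** it is clear of everything.

**Disagreements:**
- Both back stops came 3–4 mm further along x than my camera fit of the rack gave. I trusted the contact.
- The second blue cartridge had been knocked about 3 cm aside during the run. I found it again in the side picture before grasping it.

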